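# Change the filters of a bench fume extractor

## Task

Change the filters of the small fume extractor: take out the brown spent filter and put it in the yellow scrap bin, then load the extractor from the bottom up with the fresh black carbon filter, the white fine filter, the blue pre-filter and last the metal guard. Seat each one flat between the corner guides, fully down on what lies beneath, before the next. Leave the flux jar and the swab pot where they are.

Things in the scene. Friction and masses are not known exactly. Their poses are not given: they have to be found in the camera images.
- extractor: grey fume extractor, fixed: 80 mm square housing with fan, open on top. Origin: centre of underside; x, y along sides, z up. Filters rest on its flat top, z 36 mm, in a 69 mm square bay between four L-shaped corner guides 4 mm thick, straight to z 90, flared out 5 mm to z 100. Each side is open over its middle 40 mm for fingers. Stacked undersides: z 36, 54, 72, 87 mm; top of guard 103.
- scrap_bin: yellow open bin, fixed, 130 x 130 mm outside, 35 mm high, walls 3 mm, inner floor 3 mm above the bench. Origin at the centre of its underside, x and y along its sides, z up.
- spent_filter: spent carbon filter: brown stained frame with dark brown honeycomb; at the start it lies in the extractor's bay, on the housing's top. 60 x 60 mm square outside, 18 mm thick, lies flat on its underside; origin at the centre of its underside, x and y along the edges of the square, z up. Rigid: grip it across two sides that face away from each other. 70 to 140 g.
- carbon_filter: fresh carbon filter: black frame, black honeycomb. 60 x 60 mm square outside, 18 mm thick, lies flat on its underside; origin at the centre of its underside, x and y along the edges of the square, z up. Rigid: grip it across two sides that face away from each other. 55 to 115 g.
- fine_filter: fine filter: white frame with white parallel pleats. 60 x 60 mm square outside, 18 mm thick, lies flat on its underside; origin at the centre of its underside, x and y along the edges of the square, z up. Rigid: grip it across two sides that face away from each other. 35 to 70 g.
- pre_filter: pre-filter: blue frame with a coarse light blue square grid. 60 x 60 mm square outside, 15 mm thick, lies flat on its underside; origin at the centre of its underside, x and y along the edges of the square, z up. Rigid: grip it across two sides that face away from each other. 20 to 45 g.
- guard: finger guard: square aluminium frame with steel wire rings around a small hub. 60 x 60 mm square outside, 16 mm thick, lies flat on its underside; origin at the centre of its underside, x and y along the edges of the square, z up. Rigid: grip it across two sides that face away from each other. 40 to 85 g.
- flux_jar: loose amber glass flux jar with a black cap, 52 mm diameter, 68 mm high; origin at the centre of its underside. Not to be disturbed.
- swab_pot: loose yellow and blue pot full of cotton swabs, 64 mm diameter, 80 mm high, the swabs up to 115 mm; origin at the centre of its underside. Not to be disturbed.
Things that resemble listed ones, but are neither listed nor needed, are in the scene too. Leave any purple look-alike of the scrap_bin alone.

How it is judged:
By the outcome, as a careful person would: the job done as asked, in the order asked, and still so for the second after the job is handed in, with the robot touching nothing.
It also fails if it takes over 120 s, if anything falls off the work surface, if the arm or the gripper's body presses on something with over 40 N, if the wrist force passes 120 N, or if a joint passes its speed limit or range.

## Robot

A 6-joint arm with a two-finger parallel gripper is mounted at the origin on the work surface. World frame = base frame: x ahead of the robot, y to its left, z up, the work surface at z = 0. Lengths are in m, angles in rad, forces in N, time in s.
With the tool pointing down it reaches from about 0.225 to 0.875 m from the base axis. Payload 3.4 kg.
Tool frame: the origin (TCP) lies on the mounting face of the last link; the fingertips stand 173 mm ahead of it and the grasp point (between the pads) lies 155 mm ahead of it; x points along the fingers, y is the direction in which the jaws open and shut, and the axes are right-handed (so a half turn about x gives the same grasp; the last joint's range is limited). The gripper opens to 85 mm and grips with 20 to 120 N. Pads are 22 mm wide; open, the fingers measure 114 mm over their backs; the gripper's body (76 mm by 85 mm) begins 54 mm behind the grasp point. The pads swing forward as they close: fully open they stand 13 mm farther back than shut.
Start: joints at [1.016, 0.276, 1.505, -0, 1.361, -0.121], TCP at [0.242, 0.522, 0.405] pointing down, gripper open.
Joint ranges: [-2.89, 2.89], [-0.75, 2.08], [0.22, 2.7], [-1.18, 4.32], [0.11, 2.71], [-2.7, 2.7]. Speed limits (rad/s): [2.57, 2.57, 3.14, 3.14, 3.14, 3.14].

## Interface

Orientations are given as a unit quaternion [w, x, y, z].
In Python, from rig import manip gives the robot as it stands.
- The arm moves only by the tool arm_command, never from a script. Its argument "targets" is a list of rows, each an object with "dp": the shift along the tool's x, y, z in m, a list of three; "turn": the turn, a rotation vector about the tool's x, y, z in degrees, a list of three; "grip": the opening, from -1 (shut) to 1 (fully open). In form: [{"dp": [tx, ty, tz], "turn": [wx, wy, wz], "grip": grip}, ...]. A call has 1 to 8 rows; each row shifts and turns the commanded pose from where the row before left it, along the tool's axes as they then stand; what a row does not reach is not made up. A row lasts 1/10 s, in which the tool goes at most 50 mm and 8.59 degrees, less where a joint would pass 70% of its speed; a pose out of reach is approached as far as the arm can. A call with a gripper value outside its range is refused whole. The fingers move at their own pace and stop on an object; "grip_force" is the grip in N (left out, the last holds). Time passes only in rows, so rows that do not move let the fingers close. It gives the time, the measured TCP pose, the force and the opening at its end, in the units of the state.
- manip.get_state(): the state, without advancing time (a new reading comes with each control period).
- manip.get_image(name): name is "side" or "top"; returns the picture (480x640x3 uint8, red, green, blue); there is no depth.
- manip.calibration(name): a dict with "fx", "fy", "cx", "cy" (pixels), "k1" (the pictures are not rectified: a ray, as slopes to the right and down, at radius r is drawn at 1 + k1 r^2 times it, then the intrinsics apply), "R" (3x3) and "t" (3): a world point X has camera coordinates R X + t. Camera axes: x right, y down, z forward; pixel columns grow to the right and rows downward; lengths in m; the calibration is good to about 2 mm. A picture is of the moment at which its call begins. calibration takes no time and is no camera call.
- manip.sign_off(): hands the job in, once; it reports no verdict.
The state is a dict: "clock": time; "qpos": joint angles; "qd": joint speeds; "effort": joint torques, N m; "position": TCP position; "ee_rot": TCP orientation; "contact_force": force on the tool from outside, world axes, zero at the start; "moment": the same for the moment, N m; "width": finger opening in m.
Only numpy, scipy, OpenCV 4.12 (cv2) and the standard library are available. Lean on these libraries where they do the work, as an engineer would, in place of code of your own. Each camera call takes 0.05 s, during which the arm holds its last target.

## Working session

There is one attempt and no reset: what is moved stays moved. The work goes in short steps, Python scripts to look and compute and a tool call to move; the robot and the scene stay as the last step left them, time stands still between calls to the robot, and variables do not carry over. Pictures are saved under pics/ and viewed, and the job is handed in when it is done.

Besides the shell and the picture viewer there is one more tool, called as name(argument=value, ...) on one line, values as JSON. arm_command: Moves the arm, as the interface text tells. Its arguments: {"type":"object","properties":{"targets":{"type":"array"},"grip_force":{"type":"number"}},"required":["targets"]}

```bash
ls; mkdir -p pics; python3 - <<'E'
from rig import manip
import cv2
s=manip.get_state(); print(s)
for n in("side","top"):
    print(n,manip.calibration(n))
    cv2.imwrite(f"pics/{n}0.png",manip.get_image(n)[:,:,::-1])
E
```

```text
pics
{'clock': 0.0, 'qpos': array([ 1.01599093e+00,  2.76619871e-01,  1.50615117e+00, -1.55819796e-05,
        1.36068486e+00, -1.20987766e-01]), 'qd': array([-0.00206308,  0.00052421, -0.0004323 , -0.00053254,  0.00175037,
        0.001423  ]), 'effort': array([-1.13928421e-03, -4.16749513e+01, -2.45810044e+01, -9.07787808e-05,
        1.08558271e-02, -1.10353207e-05]), 'position': array([0.24158414, 0.52155629, 0.40381803]), 'ee_rot': array([ 0.69032406,  0.15155331,  0.69075066, -0.1527999 ]), 'contact_force': array([-0.13486899,  0.82796309,  0.01454068]), 'moment': array([-0.01913556, -0.02790038,  0.01954067]), 'width': 0.08524203391803542}
side {'fx': 496.0845612836598, 'fy': 496.0845612836598, 'cx': 312.5452373735023, 'cy': 238.4241004697333, 'k1': -0.0425053057489313, 'R': array([[-0.9972905 , -0.07298042,  0.00924777],
       [-0.04595232,  0.51985609, -0.85301702],
       [ 0.05744603, -0.85113072, -0.52180116]]), 't': array([0.55224479, 0.1075018 , 1.02016598])}
top {'fx': 498.79836414983987, 'fy': 498.79836414983987, 'cx': 314.4968564531157, 'cy': 238.1109139436463, 'k1': 0.030379038555576915, 'R': array([[-0.00634025, -0.99990395,  0.01232459],
       [-0.99529385,  0.00511828, -0.09676751],
       [ 0.09669514, -0.01288012, -0.9952307 ]]), 't': array([-0.10469561,  0.53536905,  1.20926331])}
```

View pics/top0.png

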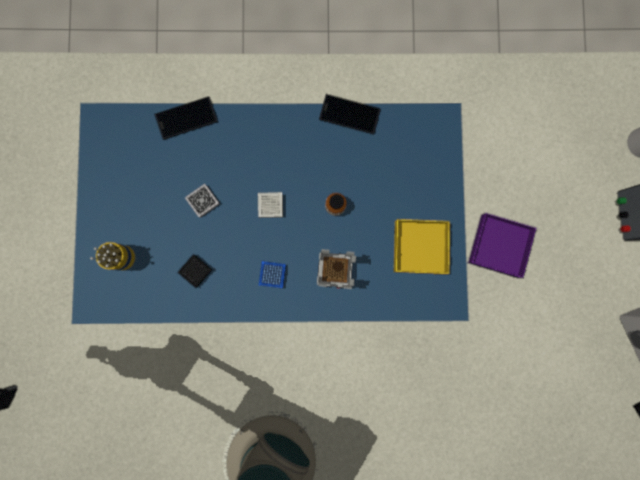

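View pics/side0.png

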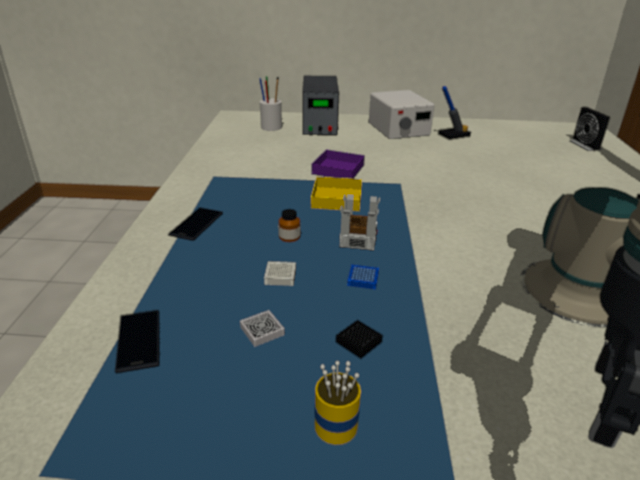

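```bash
cat > h.py <<'E'
import numpy as np, cv2
from rig import manip
from scipy.spatial.transform import Rotation as Ro
from scipy.optimize import least_squares
def cal(n):
    c=manip.calibration(n); return c
def proj(n,X):
    c=cal(n); X=np.atleast_2d(X); p=X@np.array(c["R"]).T+c["t"]; s=p[:,:2]/p[:,2:]
    s=s*(1+c["k1"]*(s**2).sum(1,keepdims=True)); return s*[c["fx"],c["fy"]]+[c["cx"],c["cy"]]
def ray(n,uv):
    c=cal(n); d=(np.array(uv,float)-[c["cx"],c["cy"]])/[c["fx"],c["fy"]]; s=d.copy()
    for _ in range(20): s=d/(1+c["k1"]*(s@s))
    R=np.array(c["R"]); return -R.T@c["t"], R.T@np.array([s[0],s[1],1])
def onz(n,uv,z):
    o,d=ray(n,uv); return o+d*(z-o[2])/d[2]
def crop(img,x,y,w,h,k,fn):
    c=img[y:y+h,x:x+w]; cv2.imwrite(fn,cv2.resize(c,None,fx=k,fy=k,interpolation=cv2.INTER_CUBIC))
def sq(cx,cy,yaw,half,z):
    c,s=np.cos(yaw),np.sin(yaw); return np.array([[cx+c*a-s*b,cy+s*a+c*b,z] for a,b in((half,half),(-half,half),(-half,-half),(half,-half))])
def yaw(): # tool state: position of grasp point and jaw-direction yaw
    s=manip.get_state(); q=s["ee_rot"]; R=Ro.from_quat([q[1],q[2],q[3],q[0]]).as_matrix(); return s,R
E
python3 - <<'E'
from h import *
t=cv2.imread("pics/top0.png"); s=cv2.imread("pics/side0.png")
crop(t,170,175,130,120,6,"pics/t_a.png")
crop(t,300,180,160,110,5,"pics/t_b.png")
crop(s,225,230,180,140,4,"pics/s_a.png")
crop(s,270,170,130,90,6,"pics/s_b.png")
E
```

```text
(no output)
```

View pics/t_a.png

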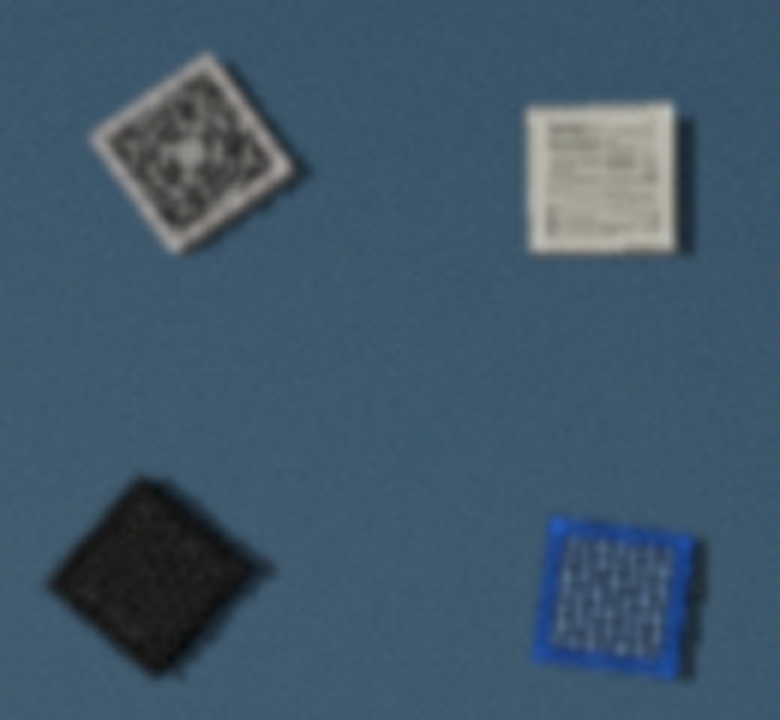

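View pics/t_b.png

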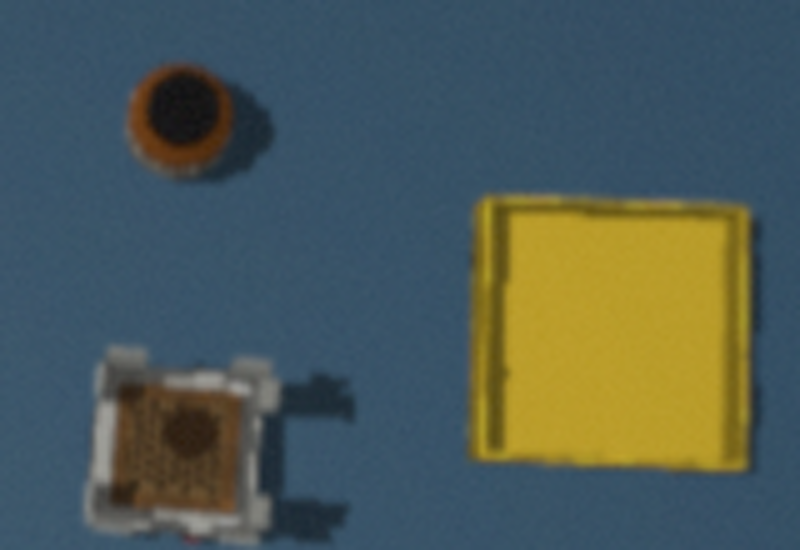

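View pics/s_a.png

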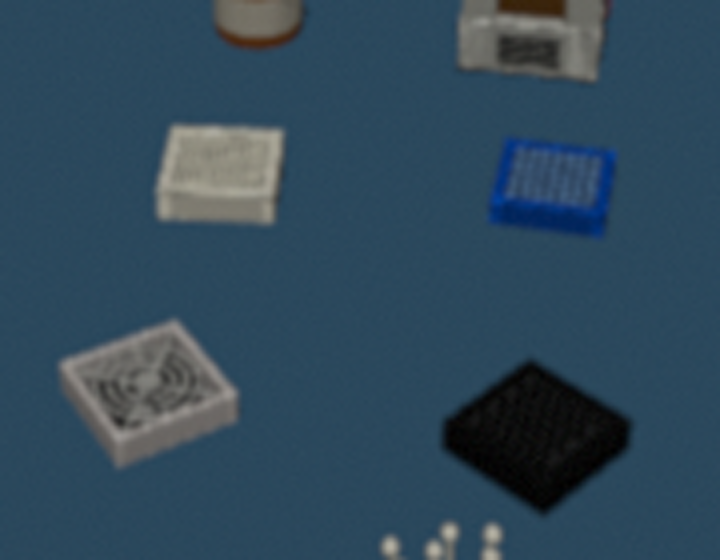

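View pics/s_b.png

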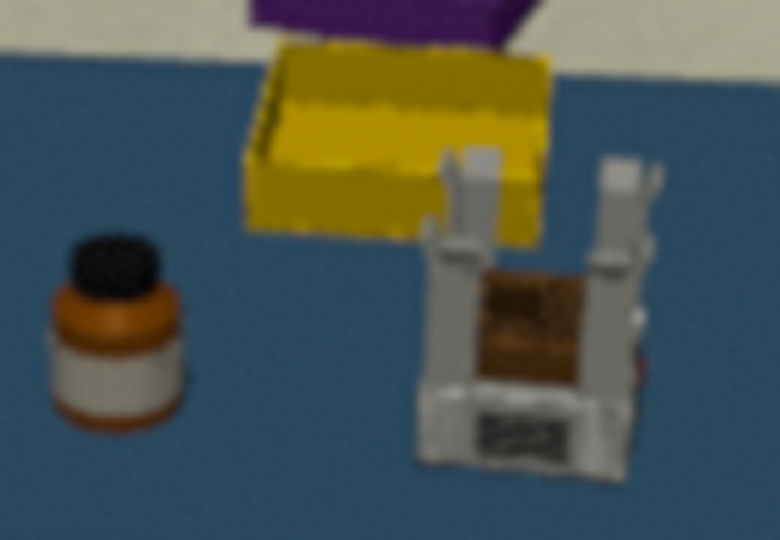

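```bash
cat > fit.py <<'E'
from h import *
from scipy.spatial.distance import cdist
def pix(pts,k,x,y): return (np.array(pts,float)+.5)/k-.5+[x,y]
def fit(obs,x0,half,verbose=""):
    # obs: list of (cam, pts(4or less), z); nearest assignment
    def res(p):
        r=[]
        for n,P,z in obs:
            Q=proj(n,sq(*p,half,z)); D=cdist(P,Q); r.append((P-Q[D.argmin(1)]).ravel())
        return np.concatenate(r)
    best=min((least_squares(res,[x0[0],x0[1],a]) for a in np.radians([-40,-20,0,20,40])),key=lambda s:s.cost)
    p=best.x; yw=(np.degrees(p[2])+45)%90-45
    print(verbose,np.round(p[:2],4),"yaw",round(yw,1),"rms px",np.round(np.sqrt((best.fun**2).mean()),2))
    return p
E
python3 - <<'E'
from fit import *
T=lambda p:pix(p,6,170,175); S=lambda p:pix(p,4,225,230)
TB=lambda p:pix(p,5,300,180); SB=lambda p:pix(p,6,270,170)
O={
"guard":(T([(210,55),(297,168),(178,252),(92,138)]),S([(177,320),(238,392),(118,440),(60,362)]),S([(238,420),(120,467)]),.016,.03),
"fine":(T([(527,106),(672,104),(678,252),(532,253)]),S([(170,127),(284,129),(275,196),(158,192)]),S([(157,218),(274,223)]),.018,.03),
"carbon":(T([(143,478),(256,570),(158,678),(48,585)]),S([(531,362),(630,424),(545,487),(444,430)]),S([(545,514),(443,452),(630,447)]),.018,.03),
"pre":(T([(553,517),(695,538),(677,678),(534,660)]),S([(505,140),(615,150),(606,212),(490,200)]),S([(490,221),(605,236)]),.015,.03),
}
for k,(t,s,b,z,h) in O.items():
    x0=onz("top",t.mean(0),z)
    fit([("top",t,z)],x0,h,k+" top ")
    fit([("side",s,z),("side",b,0)],x0,h,k+" side")
    fit([("top",t,z),("side",s,z),("side",b,0)],x0,h,k+" both")
g=TB([(108,348),(280,362),(270,543),(85,528)]); x0=onz("top",g.mean(0),.1)
for hh in (.0385,.04,.042,.0435): fit([("top",g,.1)],x0,hh,"ext guides %g"%hh)
sp=TB([(118,382),(242,392),(235,512),(108,500)])
fit([("top",sp,.054)],x0,.03,"spent top")
e=SB([(418,465),(628,480)])
fit([("side",e,0)],x0,.04,"ext side")
b=TB([(478,197),(750,207),(748,470),(470,460)])
fit([("top",b,.035)],onz("top",b.mean(0),.035),.065,"bin")
bs=SB([(284,42),(552,60),(246,160)]);bb=SB([(246,228),(538,245)])
fit([("side",bs,.035),("side",bb,0)],onz("top",b.mean(0),.035),.065,"bin side")
print("jar",onz("top",TB([(185,105)])[0],.068), "swab", onz("top",(113,256),.08))
E
```

```text
guard top  [0.633  0.1735] yaw 36.6 rms px 0.17
guard side [0.6338 0.1744] yaw 35.8 rms px 0.12
guard both [0.6336 0.1741] yaw 36.0 rms px 0.25
fine top  [0.6212 0.0033] yaw 1.3 rms px 0.4
fine side [0.6224 0.0038] yaw 1.7 rms px 0.28
fine both [0.622  0.0035] yaw 1.4 rms px 0.38
carbon top  [0.456 0.188] yaw -40.5 rms px 0.31
carbon side [0.4575 0.1911] yaw -39.5 rms px 0.93
carbon both [0.4571 0.1899] yaw -39.9 rms px 0.91
pre top  [ 0.4464 -0.0021] yaw -7.7 rms px 0.23
pre side [ 0.4475 -0.003 ] yaw -6.5 rms px 0.45
pre both [ 0.4471 -0.0025] yaw -7.2 rms px 0.44
ext guides 0.0385 [ 0.4564 -0.1579] yaw -5.4 rms px 1.46
ext guides 0.04 [ 0.4564 -0.1579] yaw -5.4 rms px 0.87Traceback (most recent call last):
  File "<stdin>", line 16, in <module>
  File "fit.py", line 11, in fit
    best=min((least_squares(res,[x0[0],x0[1],a]) for a in np.radians([-40,-20,0,20,40])),key=lambda s:s.cost)
  File "fit.py", line 11, in <genexpr>
    best=min((least_squares(res,[x0[0],x0[1],a]) for a in np.radians([-40,-20,0,20,40])),key=lambda s:s.cost)
              ~~~~~~~~~~~~~^^^^^^^^^^^^^^^^^^^^^
 
[... 401 characters left out ...]
callback=callback)
    f_new = fun(x_new)
    self._update_fun()
    ~~~~~~~~~~~~~~~~^^
    self.f = self.fun_wrapped(xp_copy(self.x))
             ~~~~~~~~~~~~~~~~^^^^^^^^^^^^^^^^^
    return np.atleast_1d(self.fun(x))
                         ~~~~~~~~^^^
    return self.f(x, *self.args, **self.kwargs)
           ~~~~~~^^^^^^^^^^^^^^^^^^^^^^^^^^^^^^
  File "fit.py", line 9, in res
    Q=proj(n,sq(*p,half,z)); D=cdist(P,Q); r.append((P-Q[D.argmin(1)]).ravel())
  File "h.py", line 8, in proj
    c=cal(n); X=np.atleast_2d(X); p=X@np.array(c["R"]).T+c["t"]; s=p[:,:2]/p[:,2:]
  File "h.py", line 6, in cal
    c=manip.calibration(n); return c
ValueError: time passes only in moves, steps and waits
```

```bash
python3 - <<'E'
from rig import manip; import pickle
pickle.dump({n:manip.calibration(n) for n in("side","top")},open("cal.pkl","wb")); print(manip.get_state()["clock"])
E
sed -i 's/^def cal(n):/import pickle\n_C=pickle.load(open("cal.pkl","rb"))\ndef cal(n):/; s/    c=manip.calibration(n); return c/    return _C[n]/' h.py
python3 - <<'E'
from fit import *
TB=lambda p:pix(p,5,300,180); SB=lambda p:pix(p,6,270,170)
g=TB([(108,348),(280,362),(270,543),(85,528)]); x0=onz("top",g.mean(0),.1)
for hh in (.0385,.04,.042,.0435): fit([("top",g,.1)],x0,hh,"ext guides %g"%hh)
sp=TB([(118,382),(242,392),(235,512),(108,500)])
fit([("top",sp,.054)],x0,.03,"spent top")
e=SB([(418,465),(628,480)])
fit([("side",e,0)],x0,.04,"ext side")
b=TB([(478,197),(750,207),(748,470),(470,460)])
fit([("top",b,.035)],onz("top",b.mean(0),.035),.065,"bin")
bs=SB([(284,42),(552,60),(246,160)]);bb=SB([(246,228),(538,245)])
fit([("side",bs,.035),("side",bb,0)],onz("top",b.mean(0),.035),.065,"bin side")
print("jar",onz("top",TB([(185,105)])[0],.068), "swab", onz("top",(113,256),.08))
t=cv2.imread("pics/top0.png"); s=cv2.imread("pics/side0.png")
crop(t,310,240,64,54,12,"pics/t_c.png")
crop(s,330,185,60,68,9,"pics/s_c.png")
E
```

```text
0.1
ext guides 0.0385 [ 0.4564 -0.1579] yaw -5.4 rms px 1.46
ext guides 0.04 [ 0.4564 -0.1579] yaw -5.4 rms px 0.87
ext guides 0.042 [ 0.4564 -0.1579] yaw -5.4 rms px 0.46
ext guides 0.0435 [ 0.4565 -0.1579] yaw -5.4 rms px 0.89
spent top [ 0.4574 -0.1557] yaw -5.0 rms px 0.41
ext side [ 0.4581 -0.1618] yaw -2.6 rms px 0.17
bin [ 0.5127 -0.3717] yaw -2.5 rms px 0.77
bin side [ 0.5138 -0.3725] yaw -3.0 rms px 0.55
jar [ 0.6213925  -0.16114192  0.068     ] swab [0.48996113 0.36446609 0.08      ]
```

View pics/t_c.png

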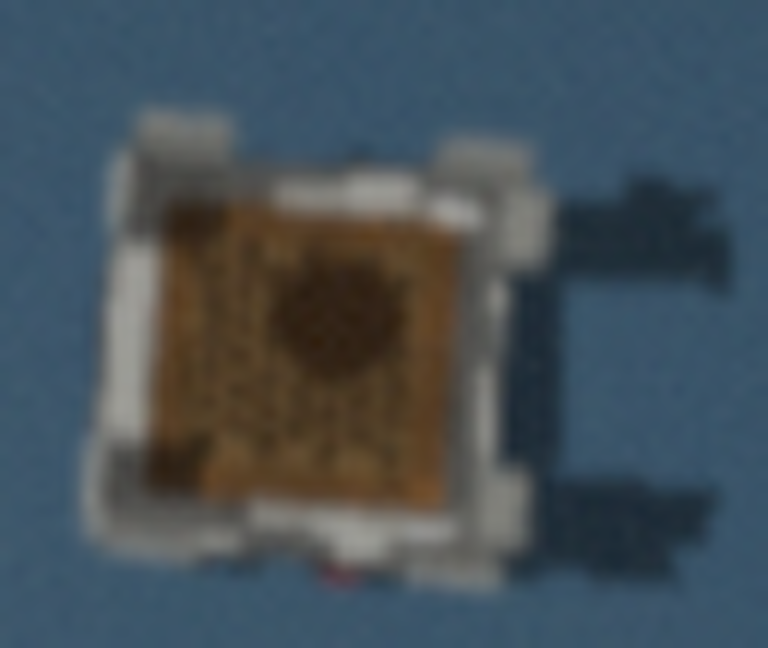

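View pics/s_c.png

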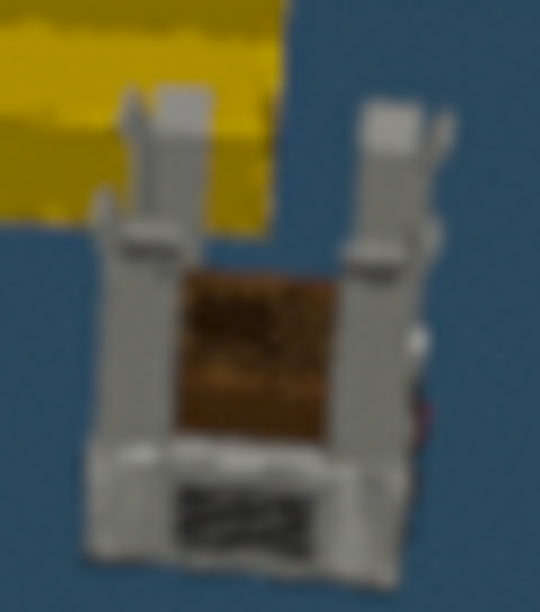

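```bash
python3 - <<'E'
from fit import *
t=lambda p:pix(p,12,310,240); s=lambda p:pix(p,9,330,185)
# (ext frame u,v,z ; d placeholder) image up=+x, left=+y
D='d'
obs=[("top",(138,108),(D,38.5,100)),("top",(237,115),(D,20,100)),("top",(443,138),(D,-20,100)),("top",(537,148),(D,-38.5,100)),
("top",(553,190),(38.5,'-d',100)),("top",(548,268),(20,'-d',100)),("top",(532,472),(-20,'-d',100)),("top",(528,550),(-38.5,'-d',100)),
("top",(502,590),('-d',-38.5,100)),("top",(405,580),('-d',-20,100)),
("side",(88,560),(40,40,0)),("side",(395,588),(-40,40,0)),("side",(95,447),(40,40,36)),("side",(412,470),(-40,40,36)),
("side",(172,440),(20,38.5,36)),("side",(328,460),(-20,38.5,36)),
("side",(190,235),(20,D,100)),("side",(342,258),(-20,D,100))]
def run(sel,nm):
    O=[o for o in obs if o[0] in sel]
    P=np.array([(t if o[0]=="top" else s)([o[1]])[0] for o in O])
    def res(p):
        x,y,a,d=p; r=[]
        for o,q in zip(O,P):
            u,v,z=[{'d':d,'-d':-d}.get(k,k) if isinstance(k,str) else k for k in o[2]]
            X=[x+(np.cos(a)*u-np.sin(a)*v)/1e3,y+(np.sin(a)*u+np.cos(a)*v)/1e3,z/1e3]
            r.append(q-proj(o[0],X)[0])
        return np.ravel(r)
    f=least_squares(res,[.456,-.158,-.08,42],x_scale=[.01,.01,.1,3]); print(nm,f.x[:2].round(4),np.degrees(f.x[2]).round(2),f.x[3].round(1),"rms",np.sqrt((f.fun**2).mean()).round(2)); 
    print((-f.fun.reshape(-1,2)).round(1).tolist())
run(("top",),"top");run(("side",),"side");run(("top","side"),"both")
E
```

```text
top [ 0.4564 -0.1566] -5.56 42.9 rms 0.53
[[0.2, 0.1], [-0.1, 0.3], [-0.1, -0.1], [-0.0, -0.2], [0.4, -1.6], [0.1, -0.2], [0.0, 0.0], [-0.3, 1.5], [-0.2, -0.1], [-0.1, 0.0]]
side [ 0.4568 -0.1613] -4.98 47.0 rms 0.41
[[0.1, 0.1], [0.4, 0.2], [-0.1, -0.6], [-0.3, -0.0], [0.1, 0.6], [0.3, -0.1], [-0.9, 0.4], [0.4, -0.6]]
both [ 0.4565 -0.1574] -5.58 42.6 rms 0.62
[[0.6, 0.2], [0.2, 0.4], [0.2, 0.0], [0.3, -0.1], [0.6, -1.7], [0.3, -0.2], [0.2, -0.0], [-0.1, 1.5], [0.1, -0.2], [0.2, -0.1], [0.0, 0.9], [0.4, 1.2], [-0.2, 0.1], [-0.3, 0.9], [0.1, 1.4], [0.2, 0.9], [-0.8, 0.3], [0.4, -0.6]]
```

```bash
cat > go.py <<'E'
from h import *
import sys
def cur():
    s,R=yaw(); return s,R
def plan(x,y,z,jaw,pr=True):
    """TCP target x,y,z and jaw (tool y) yaw deg mod 180; prints tilt correction, total turn about tool x, and dp in current tool axes"""
    s,R=cur(); p=s["position"]
    # desired R: x col = -z; y col=(cos,sin,0)
    best=None
    for k in (0,180,-180):
        a=np.radians(jaw+k); yc=np.array([np.cos(a),np.sin(a),0]); xc=np.array([0,0,-1.]); zc=np.cross(xc,yc)
        Rd=np.c_[xc,yc,zc]; w=Ro.from_matrix(R.T@Rd).as_rotvec(degrees=True)
        if best is None or np.linalg.norm(w)<np.linalg.norm(best): best=w
    d=R.T@(np.array([x,y,z])-p)
    print("clock",s["clock"],"pos",p.round(4),"jaw",np.degrees(np.arctan2(R[1,1],R[0,1])).round(1),"xaxis",R[:,0].round(3),"q",np.round(s["qpos"],2),"F",s["contact_force"].round(1),"w",round(s["width"]*1e3,1))
    print(" dp(mm, current tool axes)",(d*1e3).round(1),"turn",best.round(2))
    return d,best
if __name__=="__main__": plan(*map(float,sys.argv[1:5]))
E
python3 go.py 0.4565 -.1572 .40 84.5; python3 go.py 0.4565 -.1572 .40 -5.5
```

```text
clock 0.1 pos [0.2416 0.5216 0.4039] jaw 65.1 xaxis [-0.001 -0.001 -1.   ] q [ 1.02  0.28  1.51  0.    1.36 -0.12] F [ 1.1  0.8 -0.7] w 85.5
 dp(mm, current tool axes) [   4.7 -525.6  480.3] turn [-19.35  -0.03   0.09]
clock 0.1 pos [0.2416 0.5216 0.4039] jaw 65.1 xaxis [-0.001 -0.001 -1.   ] q [ 1.02  0.28  1.51  0.    1.36 -0.12] F [ 1.1  0.8 -0.7] w 85.5
 dp(mm, current tool axes) [   4.7 -525.6  480.3] turn [7.065e+01 5.000e-02 9.000e-02]
```

```bash
cat > rows.py <<'E'
from go import *
import json
def rows(x,y,z,jaw,grip,step=45,tstep=8,nmax=8,p0=None,quiet=False):
    d,w=plan(x,y,z,jaw)
    s,R=cur(); D=R@d
    L=np.linalg.norm(D)*1e3; n=max(1,int(np.ceil(L/step)),int(np.ceil(np.linalg.norm(w)/tstep)))
    out=[]; Rc=R.copy(); P=s["position"].copy(); tgt=P+D
    for i in range(n):
        dw=np.round(w/n,1); dp=np.round(Rc.T@(P0(s,D,i+1,n)-P),4); P=P+Rc@dp
        Rc=Rc@Ro.from_rotvec(dw,degrees=True).as_matrix()
        out.append({"dp":dp.tolist(),"turn":dw.tolist(),"grip":grip})
    for i in range(0,n,8): print(json.dumps([ {k:([0 if v==0 else v for v in r[k]] if isinstance(r[k],list) else r[k]) for k in r} for r in out[i:i+8]]))
def P0(s,D,i,n): return s["position"]+D*i/n
if __name__=="__main__":
    a=list(map(float,sys.argv[1:6])); rows(*a,step=float(sys.argv[6]) if len(sys.argv)>6 else 45)
E
python3 rows.py .4565 -.1572 .34 -5.5 1
```

```text
clock 0.1 pos [0.2416 0.5216 0.4039] jaw 65.1 xaxis [-0.001 -0.001 -1.   ] q [ 1.02  0.28  1.51  0.    1.36 -0.12] F [ 1.1  0.8 -0.7] w 85.5
 dp(mm, current tool axes) [  64.7 -525.5  480.3] turn [7.065e+01 5.000e-02 9.000e-02]
[{"dp": [0.004, -0.0328, 0.03], "turn": [4.4, 0, 0], "grip": 1.0}, {"dp": [0.0041, -0.0305, 0.0325], "turn": [4.4, 0, 0], "grip": 1.0}, {"dp": [0.004, -0.0278, 0.0347], "turn": [4.4, 0, 0], "grip": 1.0}, {"dp": [0.0041, -0.0252, 0.0367], "turn": [4.4, 0, 0], "grip": 1.0}, {"dp": [0.004, -0.0222, 0.0385], "turn": [4.4, 0, 0], "grip": 1.0}, {"dp": [0.0041, -0.0192, 0.0402], "turn": [4.4, 0, 0], "grip": 1.0}, {"dp": [0.004, -0.0161, 0.0415], "turn": [4.4, 0, 0], "grip": 1.0}, {"dp": [0.004, -0.0128, 0.0426], "turn": [4.4, 0, 0], "grip": 1.0}]
[{"dp": [0.0041, -0.0095, 0.0434], "turn": [4.4, 0, 0], "grip": 1.0}, {"dp": [0.004, -0.0062, 0.0441], "turn": [4.4, 0, 0], "grip": 1.0}, {"dp": [0.0041, -0.0028, 0.0444], "turn": [4.4, 0, 0], "grip": 1.0}, {"dp": [0.004, 0.0007, 0.0445], "turn": [4.4, 0, 0], "grip": 1.0}, {"dp": [0.0041, 0.004, 0.0443], "turn": [4.4, 0, 0], "grip": 1.0}, {"dp": [0.004, 0.0075, 0.0439], "turn": [4.4, 0, 0], "grip": 1.0}, {"dp": [0.004, 0.0107, 0.0432], "turn": [4.4, 0, 0], "grip": 1.0}, {"dp": [0.0041, 0.0141, 0.0422], "turn": [4.4, 0, 0], "grip": 1.0}]
```

arm_command(targets=[{"dp": [0.004,-0.033,0.03],"turn": [4.4,0,0],"grip": 1},{"dp": [0.004,-0.031,0.033],"turn": [4.4,0,0],"grip": 1},{"dp": [0.004,-0.028,0.035],"turn": [4.4,0,0],"grip": 1},{"dp": [0.004,-0.025,0.037],"turn": [4.4,0,0],"grip": 1},{"dp": [0.004,-0.022,0.039],"turn": [4.4,0,0],"grip": 1},{"dp": [0.004,-0.019,0.04],"turn": [4.4,0,0],"grip": 1},{"dp": [0.004,-0.016,0.042],"turn": [4.4,0,0],"grip": 1},{"dp": [0.004,-0.013,0.043],"turn": [4.4,0,0],"grip": 1}])

```text
clock: 0.9
position: [0.3507, 0.1788, 0.3724]
ee_rot: [0.612, 0.355, 0.612, -0.355]
contact_force: [0.4, 0.4, 1.3]
width: 0.0851
```

arm_command(targets=[{"dp": [0.004,-0.01,0.043],"turn": [4.4,0,0],"grip": 1},{"dp": [0.004,-0.006,0.044],"turn": [4.4,0,0],"grip": 1},{"dp": [0.004,-0.003,0.044],"turn": [4.4,0,0],"grip": 1},{"dp": [0.004,0.001,0.044],"turn": [4.4,0,0],"grip": 1},{"dp": [0.004,0.004,0.044],"turn": [4.4,0,0],"grip": 1},{"dp": [0.004,0.008,0.044],"turn": [4.4,0,0],"grip": 1},{"dp": [0.004,0.011,0.043],"turn": [4.4,0,0],"grip": 1},{"dp": [0.004,0.014,0.042],"turn": [4.4,0,0],"grip": 1}])

```text
clock: 1.7
position: [0.4582, -0.1589, 0.3402]
ee_rot: [0.475, 0.523, 0.476, -0.523]
contact_force: [0.1, 0.9, -0.3]
width: 0.0854
```

arm_command(targets=[{"dp": [0,0,0],"turn": [0,0,0],"grip": 1},{"dp": [0,0,0],"turn": [0,0,0],"grip": 1}])

```text
clock: 1.9
position: [0.458, -0.1578, 0.3399]
ee_rot: [-0.475, -0.523, -0.477, 0.523]
contact_force: [-1.0, 0.0, 0.5]
width: 0.0852
```

```bash
python3 - <<'E'
from go import *
im=manip.get_image("side")[:,:,::-1]; cv2.imwrite("pics/s1.png",im); crop(im,290,90,130,170,4.5,"pics/s1c.png")
plan(.4565,-.1572,.24,-5.5)
E
```

```text
clock 1.95 pos [ 0.4577 -0.1568  0.3401] jaw -5.3 xaxis [-0.002  0.002 -1.   ] q [-0.47  0.19  1.8   0.    1.16 -0.38] F [-0.4  0.8  0.3] w 85.0
 dp(mm, current tool axes) [100.1  -1.    0.7] turn [ 0.23 -0.08  0.11]
```

View pics/s1c.png

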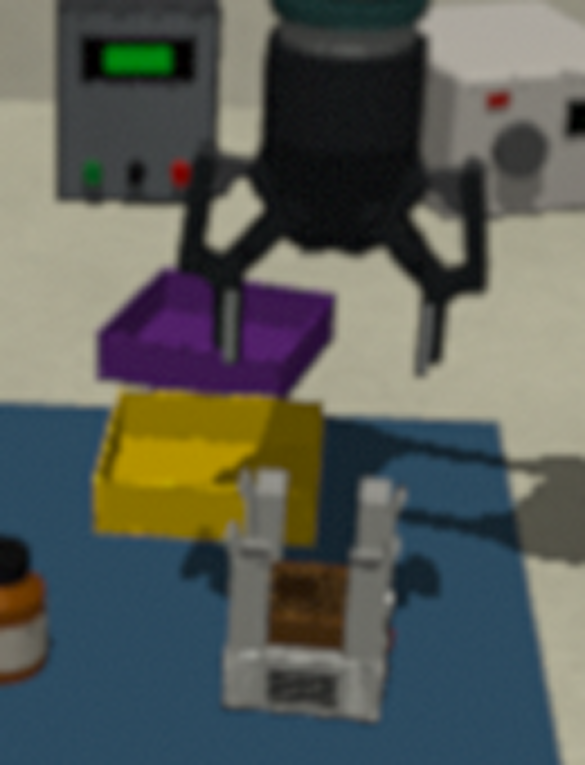

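```bash
python3 - <<'E'
from h import *
s,R=yaw(); p=np.array([.4577,-.1572,.340])
for dep in (.145,.15,.155,.16,.165,.17,.175):
    a=proj("side",p+R[:,0]*dep+R[:,1]*.0435)[0]; b=proj("side",p+R[:,0]*dep-R[:,1]*.0435)[0]
    f=lambda q:((q-[290,90]+.5)*4.5-.5).round(0)
    print(dep,f(a),f(b))
for i in range(5):
    s=manip.get_state(); print(s["clock"],s["position"].round(4))
E
```

```text
0.145 [240. 329.] [420. 342.]
0.15 [239. 339.] [419. 352.]
0.155 [239. 348.] [418. 362.]
0.16 [239. 358.] [417. 371.]
0.165 [238. 367.] [416. 381.]
0.17 [238. 377.] [415. 390.]
0.175 [237. 386.] [415. 400.]
1.95 [ 0.4577 -0.1568  0.3401]
1.95 [ 0.4577 -0.1568  0.3401]
1.95 [ 0.4577 -0.1568  0.3401]
1.95 [ 0.4577 -0.1568  0.3401]
1.95 [ 0.4577 -0.1568  0.3401]
```

arm_command(targets=[{"dp": [0.03,-0.001,0],"turn": [0,0,0],"grip": 1},{"dp": [0.04,0,0],"turn": [0,0,0],"grip": 1},{"dp": [0.03,0,0],"turn": [0,0,0],"grip": 1},{"dp": [0.02,0,0],"turn": [0,0,0],"grip": 1},{"dp": [0.01,0,0],"turn": [0,0,0],"grip": 1},{"dp": [0.003,0,0],"turn": [0,0,0],"grip": 1},{"dp": [0,0,0],"turn": [0,0,0],"grip": 1}])

```text
clock: 2.65
position: [0.4574, -0.1564, 0.2081]
ee_rot: [0.477, 0.522, 0.477, -0.522]
contact_force: [0.9, 0.1, 0.2]
width: 0.085
```

```bash
python3 - <<'E'
from go import *
im=manip.get_image("side")[:,:,::-1]; crop(im,310,130,100,130,5,"pics/s2c.png")
plan(.4565,-.1572,.207,-5.5)
E
```

```text
clock 2.7 pos [ 0.4576 -0.1567  0.2086] jaw -5.2 xaxis [ 0.002 -0.001 -1.   ] q [-0.47  0.34  1.98  0.    0.82 -0.38] F [ 0.4 -0.3 -0.2] w 85.2
 dp(mm, current tool axes) [ 1.6 -1.1  0.6] turn [ 0.29  0.03 -0.09]
```

View pics/s2c.png

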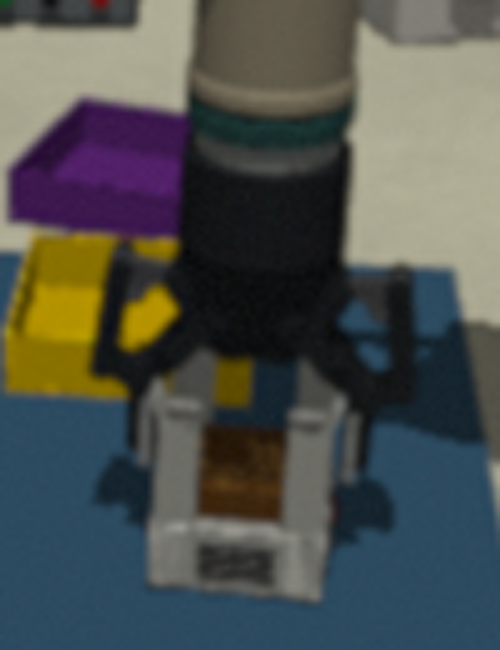

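arm_command(targets=[{"dp": [0,0,0],"turn": [0,0,0],"grip": -1},{"dp": [0,0,0],"turn": [0,0,0],"grip": -1},{"dp": [0,0,0],"turn": [0,0,0],"grip": -1},{"dp": [0,0,0],"turn": [0,0,0],"grip": -1},{"dp": [0,0,0],"turn": [0,0,0],"grip": -1}], grip_force=35)

```text
clock: 3.2
position: [0.4576, -0.1571, 0.2088]
ee_rot: [0.477, 0.523, 0.476, -0.522]
contact_force: [-0.4, 0.7, 5.8]
width: 0.0594
```

arm_command(targets=[{"dp": [-0.01,0,0],"turn": [0,0,0],"grip": -1},{"dp": [-0.02,0,0],"turn": [0,0,0],"grip": -1},{"dp": [-0.03,0,0],"turn": [0,0,0],"grip": -1},{"dp": [-0.03,0,0],"turn": [0,0,0],"grip": -1},{"dp": [-0.02,0,0],"turn": [0,0,0],"grip": -1}])

```text
clock: 3.7
position: [0.4574, -0.1571, 0.3204]
ee_rot: [0.478, 0.523, 0.475, -0.522]
contact_force: [0.5, -0.2, -1.9]
width: 0.0592
```

```bash
python3 rows.py .513 -.372 .30 -2.7 -1 40
```

```text
clock 3.7 pos [ 0.4574 -0.1571  0.3204] jaw -5.3 xaxis [ 0.003 -0.001 -1.   ] q [-0.47  0.2   1.83  0.    1.11 -0.38] F [ 0.5 -0.2 -1.9] w 59.2
 dp(mm, current tool axes) [ 20.8  75.1 208.8] turn [-2.56  0.07 -0.17]
[{"dp": [0.0035, 0.0125, 0.0348], "turn": [-0.4, 0, 0], "grip": -1.0}, {"dp": [0.0034, 0.0123, 0.0349], "turn": [-0.4, 0, 0], "grip": -1.0}, {"dp": [0.0035, 0.012, 0.035], "turn": [-0.4, 0, 0], "grip": -1.0}, {"dp": [0.0035, 0.0118, 0.035], "turn": [-0.4, 0, 0], "grip": -1.0}, {"dp": [0.0035, 0.0115, 0.0352], "turn": [-0.4, 0, 0], "grip": -1.0}, {"dp": [0.0034, 0.0113, 0.0352], "turn": [-0.4, 0, 0], "grip": -1.0}]
```

arm_command(targets=[{"dp": [0.003,0.012,0.035],"turn": [-0.4,0,0],"grip": -1},{"dp": [0.003,0.012,0.035],"turn": [-0.4,0,0],"grip": -1},{"dp": [0.003,0.012,0.035],"turn": [-0.4,0,0],"grip": -1},{"dp": [0.004,0.012,0.035],"turn": [-0.4,0,0],"grip": -1},{"dp": [0.004,0.012,0.035],"turn": [-0.4,0,0],"grip": -1},{"dp": [0.004,0.012,0.035],"turn": [-0.4,0,0],"grip": -1},{"dp": [0,0,0],"turn": [0,0,0],"grip": -1}])

```text
clock: 4.4
position: [0.5142, -0.3763, 0.2964]
ee_rot: [-0.488, -0.513, -0.485, 0.513]
contact_force: [-0.2, 0.0, -0.4]
width: 0.0587
```

arm_command(targets=[{"dp": [0.03,0,0],"turn": [0,0,0],"grip": -1},{"dp": [0.04,0,0],"turn": [0,0,0],"grip": -1},{"dp": [0.03,0,0],"turn": [0,0,0],"grip": -1},{"dp": [0.015,0,0],"turn": [0,0,0],"grip": -1},{"dp": [0.005,0,0],"turn": [0,0,0],"grip": -1},{"dp": [0,0,0],"turn": [0,0,0],"grip": -1}])

```text
clock: 5.0
position: [0.513, -0.371, 0.1771]
ee_rot: [0.487, 0.512, 0.488, -0.512]
contact_force: [-0.4, -0.6, -0.5]
width: 0.0591
```

```bash
python3 go.py .513 -.372 .178 -2.7
```

```text
clock 5.0 pos [ 0.513  -0.371   0.1771] jaw -2.8 xaxis [-0.001  0.001 -1.   ] q [-0.74  0.55  1.67  0.    0.92 -0.69] F [-0.4 -0.6 -0.5] w 59.1
 dp(mm, current tool axes) [-0.9  0.   1. ] turn [-0.15 -0.07  0.07]
```

Release (partly open), then rise.

arm_command(targets=[{"dp": [0,0,0],"turn": [0,0,0],"grip": 0.7},{"dp": [0,0,0],"turn": [0,0,0],"grip": 0.7},{"dp": [0,0,0],"turn": [0,0,0],"grip": 0.7},{"dp": [-0.02,0,0],"turn": [0,0,0],"grip": 0.7},{"dp": [-0.04,0,0],"turn": [0,0,0],"grip": 0.7},{"dp": [-0.045,0,0],"turn": [0,0,0],"grip": 1},{"dp": [-0.045,0,0],"turn": [0,0,0],"grip": 1}])

```text
clock: 5.7
position: [0.5132, -0.3715, 0.3283]
ee_rot: [0.487, 0.512, 0.487, -0.512]
contact_force: [0.9, -0.4, 0.1]
width: 0.0852
```

```bash
python3 - <<'E'
from go import *
im=manip.get_image("side")[:,:,::-1]; cv2.imwrite("pics/s3.png",im)
im=manip.get_image("top")[:,:,::-1]; cv2.imwrite("pics/t3.png",im)
E
python3 rows.py .457 .190 .32 -40 1 45
```

```text
clock 5.8 pos [ 0.515  -0.373   0.3346] jaw -2.8 xaxis [ 0.011 -0.01  -1.   ] q [-0.74  0.41  1.49  0.    1.24 -0.69] F [ 0.6 -0.5  0.1] w 85.6
 dp(mm, current tool axes) [   8.3  -86.  -559.5] turn [37.15  0.3  -0.82]
[{"dp": [0.0006, -0.0066, -0.043], "turn": [2.9, 0, -0.1], "grip": 1.0}, {"dp": [0.0007, -0.0088, -0.0427], "turn": [2.9, 0, -0.1], "grip": 1.0}, {"dp": [0.0007, -0.0109, -0.0421], "turn": [2.9, 0, -0.1], "grip": 1.0}, {"dp": [0.0006, -0.0131, -0.0416], "turn": [2.9, 0, -0.1], "grip": 1.0}, {"dp": [0.0008, -0.0151, -0.0408], "turn": [2.9, 0, -0.1], "grip": 1.0}, {"dp": [0.0007, -0.0172, -0.04], "turn": [2.9, 0, -0.1], "grip": 1.0}, {"dp": [0.0008, -0.0192, -0.0391], "turn": [2.9, 0, -0.1], "grip": 1.0}, {"dp": [0.0008, -0.0211, -0.0381], "turn": [2.9, 0, -0.1], "grip": 1.0}]
[{"dp": [0.0008, -0.023, -0.037], "turn": [2.9, 0, -0.1], "grip": 1.0}, {"dp": [0.0009, -0.0249, -0.0357], "turn": [2.9, 0, -0.1], "grip": 1.0}, {"dp": [0.0009, -0.0266, -0.0344], "turn": [2.9, 0, -0.1], "grip": 1.0}, {"dp": [0.001, -0.0284, -0.0331], "turn": [2.9, 0, -0.1], "grip": 1.0}, {"dp": [0.0011, -0.03, -0.0316], "turn": [2.9, 0, -0.1], "grip": 1.0}]
```

View pics/s3.png

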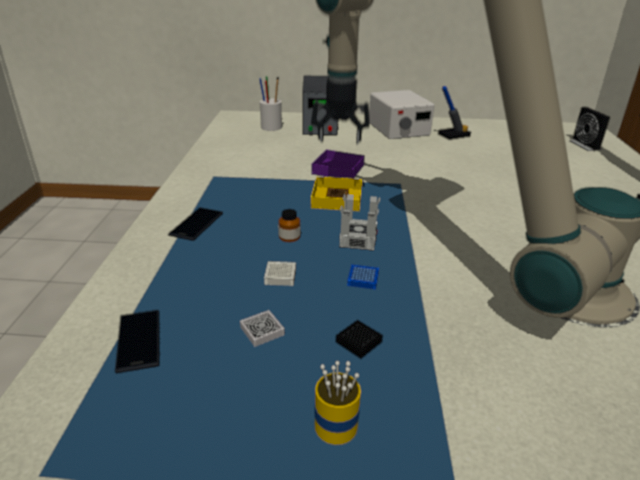

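arm_command(targets=[{"dp": [0,-0.007,-0.043],"turn": [2.9,0,0],"grip": 1},{"dp": [0,-0.009,-0.043],"turn": [2.9,0,0],"grip": 1},{"dp": [0.001,-0.011,-0.042],"turn": [2.9,0,0],"grip": 1},{"dp": [0.001,-0.013,-0.042],"turn": [2.9,0,0],"grip": 1},{"dp": [0.001,-0.015,-0.041],"turn": [2.9,0,0],"grip": 1},{"dp": [0.001,-0.017,-0.04],"turn": [2.9,0,0],"grip": 1},{"dp": [0.001,-0.019,-0.039],"turn": [2.9,0,0],"grip": 1},{"dp": [0.001,-0.021,-0.038],"turn": [2.9,0,0],"grip": 1}])

```text
clock: 6.6
position: [0.4771, -0.0231, 0.3205]
ee_rot: [0.374, 0.6, 0.374, -0.6]
contact_force: [0.4, 0.6, -0.4]
width: 0.0853
```

arm_command(targets=[{"dp": [0.001,-0.023,-0.037],"turn": [2.9,0,0],"grip": 1},{"dp": [0.001,-0.025,-0.036],"turn": [2.9,0,0],"grip": 1},{"dp": [0.001,-0.027,-0.034],"turn": [2.9,0,0],"grip": 1},{"dp": [0.001,-0.028,-0.033],"turn": [2.9,0,0],"grip": 1},{"dp": [0.001,-0.03,-0.032],"turn": [2.9,0,0],"grip": 1},{"dp": [0,0,0],"turn": [0,0,0],"grip": 1},{"dp": [0,0,0],"turn": [0,0,0],"grip": 1}])

```text
clock: 7.3
position: [0.455, 0.1929, 0.3154]
ee_rot: [-0.297, -0.642, -0.297, 0.642]
contact_force: [1.1, -0.4, 0.5]
width: 0.0853
```

```bash
python3 - <<'E'
from go import *
im=manip.get_image("top")[:,:,::-1]; cv2.imwrite("pics/t4.png",im); crop(im,310,240,64,54,12,"pics/t4c.png")
plan(.457,.190,.180,-40)
E
```

```text
clock 7.35 pos [0.4552 0.192  0.3154] jaw -40.5 xaxis [-0.    -0.001 -1.   ] q [ 0.26  0.23  1.81 -0.    1.1   0.97] F [ 0.1 -0.3  0. ] w 85.4
 dp(mm, current tool axes) [135.4   2.6   0.2] turn [-0.47  0.05 -0.01]
```

View pics/t4c.png

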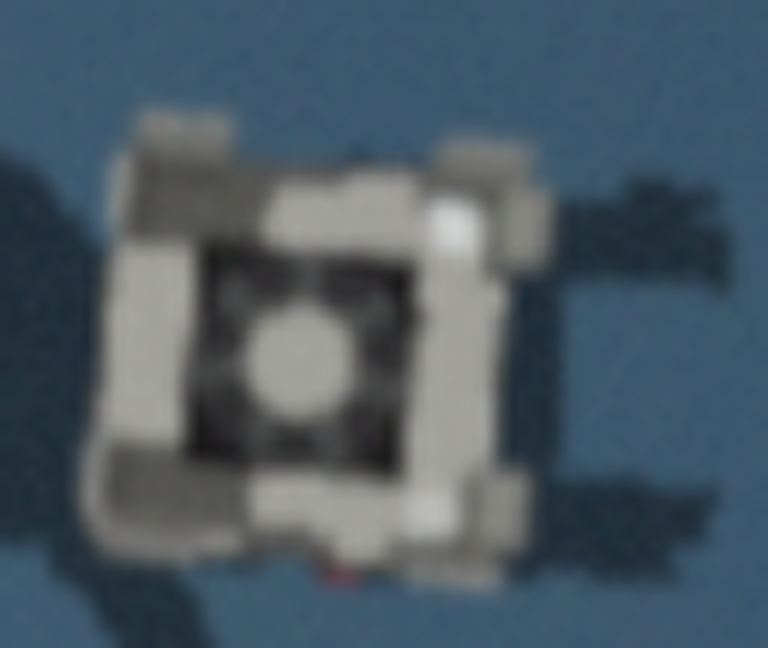

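arm_command(targets=[{"dp": [0.03,0.003,0],"turn": [-0.5,0,0],"grip": 1},{"dp": [0.04,0,0],"turn": [0,0,0],"grip": 1},{"dp": [0.04,0,0],"turn": [0,0,0],"grip": 1},{"dp": [0.02,0,0],"turn": [0,0,0],"grip": 1},{"dp": [0.01,0,0],"turn": [0,0,0],"grip": 1},{"dp": [0.002,0,0],"turn": [0,0,0],"grip": 1},{"dp": [0,0,0],"turn": [0,0,0],"grip": 1},{"dp": [0,0,0],"turn": [0,0,0],"grip": 1}])

```text
clock: 8.15
position: [0.4586, 0.19, 0.1749]
ee_rot: [0.299, 0.642, 0.298, -0.64]
contact_force: [0.3, 0.0, 0.8]
width: 0.0857
```

```bash
python3 - <<'E'
from fit import *
from go import *
im=manip.get_image("side")[:,:,::-1]; crop(im,300,230,120,140,4.5,"pics/s5c.png")
plan(.457,.190,.173,-40)
P=pix([(207,245),(412,262),(400,470),(187,458)],12,310,240)
print([onz("top",p,.036).round(4) for p in P], onz("top",P.mean(0),.036), onz("top",pix([(300,363)],12,310,240)[0],.036))
E
```

```text
clock 8.2 pos [0.4585 0.1901 0.1749] jaw -40.1 xaxis [ 0.003  0.001 -1.   ] q [0.25 0.41 1.99 0.   0.75 0.95] F [ 0.4 -0.3  0.2] w 85.7
 dp(mm, current tool axes) [ 1.9 -1.1  1. ] turn [-0.07 -0.14 -0.09]
[array([ 0.4799, -0.1374,  0.036 ]), array([ 0.4762, -0.1792,  0.036 ]), array([ 0.4339, -0.1763,  0.036 ]), array([ 0.4366, -0.133 ,  0.036 ])] [ 0.45665031 -0.15647085  0.036     ] [ 0.45578776 -0.15615615  0.036     ]
```

View pics/s5c.png

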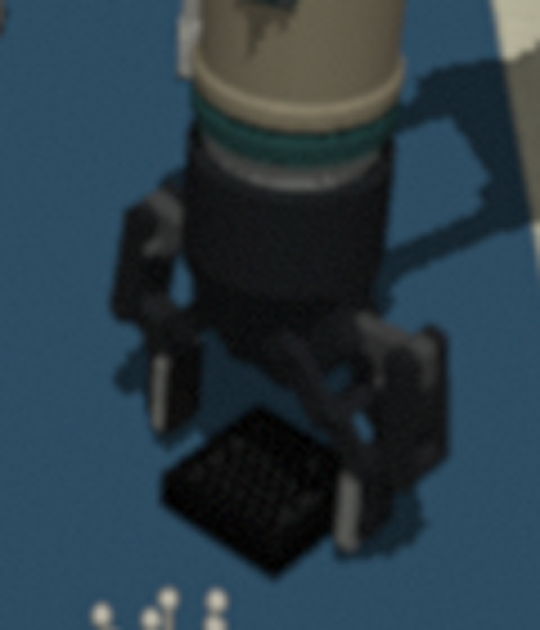

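arm_command(targets=[{"dp": [0.002,0,0.001],"turn": [0,0,0],"grip": 1},{"dp": [0,0,0],"turn": [0,0,0],"grip": -1},{"dp": [0,0,0],"turn": [0,0,0],"grip": -1},{"dp": [0,0,0],"turn": [0,0,0],"grip": -1},{"dp": [0,0,0],"turn": [0,0,0],"grip": -1},{"dp": [0,0,0],"turn": [0,0,0],"grip": -1}])

```text
clock: 8.8
position: [0.4572, 0.1895, 0.1722]
ee_rot: [0.299, 0.641, 0.299, -0.641]
contact_force: [-1.7, -0.5, 6.1]
width: 0.0593
```

arm_command(targets=[{"dp": [-0.01,0,0],"turn": [0,0,0],"grip": -1},{"dp": [-0.03,0,0],"turn": [0,0,0],"grip": -1},{"dp": [-0.045,0,0],"turn": [0,0,0],"grip": -1},{"dp": [-0.045,0,0],"turn": [0,0,0],"grip": -1},{"dp": [-0.02,0,0],"turn": [0,0,0],"grip": -1},{"dp": [0,0,0],"turn": [0,0,0],"grip": -1}])

```text
clock: 9.4
position: [0.4581, 0.1897, 0.3254]
ee_rot: [0.299, 0.644, 0.298, -0.638]
contact_force: [-0.4, -0.4, -0.8]
width: 0.0592
```

```bash
python3 - <<'E'
from go import *
im=manip.get_image("side")[:,:,::-1]; crop(im,300,180,120,140,4.5,"pics/s6c.png")
E
python3 rows.py .4563 -.1566 .32 -5.5 -1 45
```

```text
clock 9.45 pos [0.4573 0.1894 0.3232] jaw -40.0 xaxis [ 0.004  0.001 -1.   ] q [0.25 0.22 1.8  0.   1.12 0.95] F [ 1.1 -0.2 -1.3] w 58.8
 dp(mm, current tool axes) [  2.8 221.9 265.5] turn [-34.55  -0.13  -0.17]
[{"dp": [0.0004, 0.0277, 0.0332], "turn": [-4.3, 0, 0], "grip": -1.0}, {"dp": [0.0003, 0.0252, 0.0352], "turn": [-4.3, 0, 0], "grip": -1.0}, {"dp": [0.0004, 0.0225, 0.0369], "turn": [-4.3, 0, 0], "grip": -1.0}, {"dp": [0.0003, 0.0196, 0.0386], "turn": [-4.3, 0, 0], "grip": -1.0}, {"dp": [0.0004, 0.0167, 0.0399], "turn": [-4.3, 0, 0], "grip": -1.0}, {"dp": [0.0003, 0.0136, 0.041], "turn": [-4.3, 0, 0], "grip": -1.0}, {"dp": [0.0004, 0.0105, 0.042], "turn": [-4.3, 0, 0], "grip": -1.0}, {"dp": [0.0003, 0.0074, 0.0426], "turn": [-4.3, 0, 0], "grip": -1.0}]
```

View pics/s6c.png

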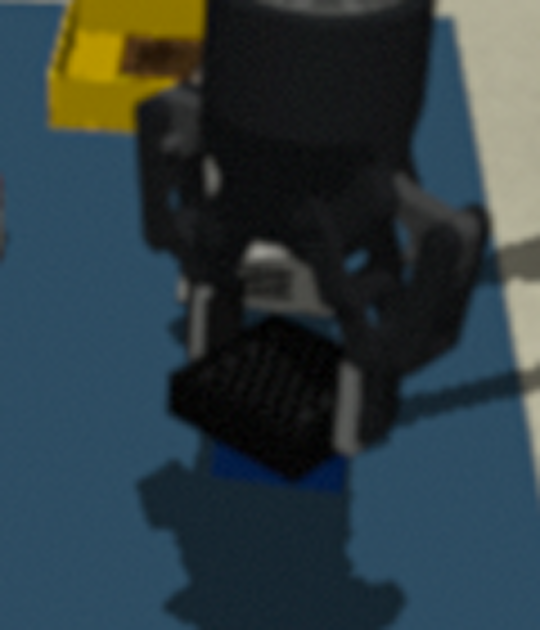

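arm_command(targets=[{"dp": [0,0.028,0.033],"turn": [-4.3,0,0],"grip": -1},{"dp": [0,0.025,0.035],"turn": [-4.3,0,0],"grip": -1},{"dp": [0,0.022,0.037],"turn": [-4.3,0,0],"grip": -1},{"dp": [0,0.02,0.039],"turn": [-4.3,0,0],"grip": -1},{"dp": [0,0.017,0.04],"turn": [-4.3,0,0],"grip": -1},{"dp": [0,0.014,0.041],"turn": [-4.3,0,0],"grip": -1},{"dp": [0,0.01,0.042],"turn": [-4.3,0,0],"grip": -1},{"dp": [0,0.007,0.042],"turn": [-4.3,0,0],"grip": -1}])

```text
clock: 10.25
position: [0.4549, -0.1578, 0.3196]
ee_rot: [-0.474, -0.523, -0.477, 0.524]
contact_force: [1.0, 0.1, -1.2]
width: 0.0591
```

arm_command(targets=[{"dp": [0,0,0],"turn": [0,0,0],"grip": -1},{"dp": [0,0,0],"turn": [0,0,0],"grip": -1}])

```text
clock: 10.45
position: [0.4552, -0.1569, 0.3197]
ee_rot: [-0.472, -0.524, -0.476, 0.525]
contact_force: [-0.4, 1.2, -0.4]
width: 0.0594
```

```bash
python3 - <<'E'
from go import *
im=manip.get_image("side")[:,:,::-1]; crop(im,310,110,100,150,4,"pics/s7c.png")
im=manip.get_image("top")[:,:,::-1]; crop(im,290,190,110,110,5,"pics/t7c.png")
plan(.4563, -.1566,.208,-5.5)
E
```

```text
clock 10.55 pos [ 0.4554 -0.1554  0.3203] jaw -5.7 xaxis [-0.003  0.002 -1.   ] q [-0.47  0.2   1.83  0.    1.11 -0.38] F [-0.2  0.  -0.7] w 59.0
 dp(mm, current tool axes) [112.3   1.4   1.4] turn [-0.16 -0.11  0.18]
```

View pics/s7c.png

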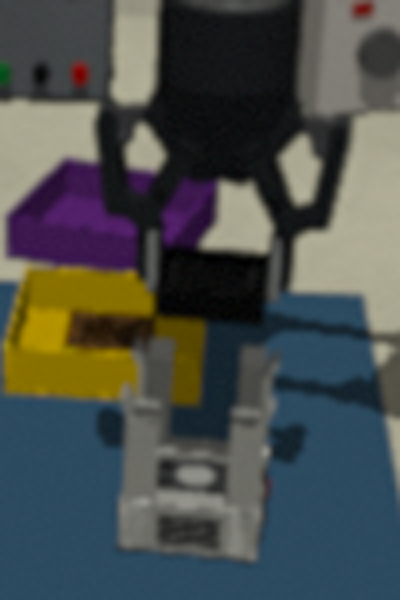

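View pics/t7c.png

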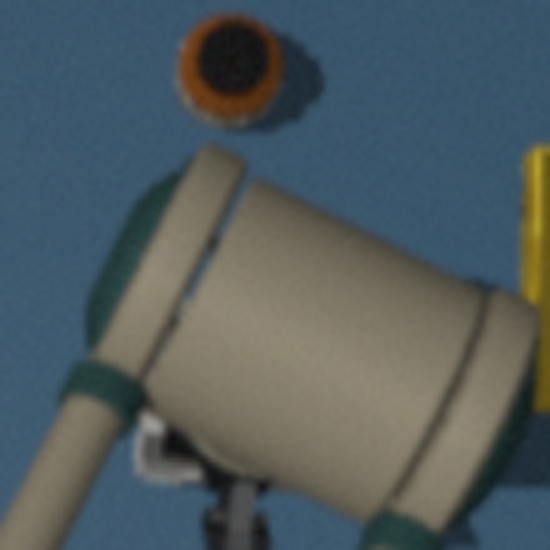

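arm_command(targets=[{"dp": [0.02,0.001,0.001],"turn": [0,0,0],"grip": -1},{"dp": [0.02,0,0],"turn": [0,0,0],"grip": -1},{"dp": [0.015,0,0],"turn": [0,0,0],"grip": -1},{"dp": [0.015,0,0],"turn": [0,0,0],"grip": -1},{"dp": [0.015,0,0],"turn": [0,0,0],"grip": -1}])

```text
clock: 11.05
position: [0.4567, -0.1555, 0.2358]
ee_rot: [-0.475, -0.523, -0.476, 0.524]
contact_force: [-0.2, 0.5, -1.0]
width: 0.0587
```

arm_command(targets=[{"dp": [0.01,0,0],"turn": [0,0,0],"grip": -1},{"dp": [0.008,0,0],"turn": [0,0,0],"grip": -1},{"dp": [0.004,0,0],"turn": [0,0,0],"grip": -1},{"dp": [0.001,0,0],"turn": [0,0,0],"grip": -1},{"dp": [0,0,0],"turn": [0,0,0],"grip": -1}])

```text
clock: 11.55
position: [0.4571, -0.1574, 0.2139]
ee_rot: [0.475, 0.524, 0.475, -0.524]
contact_force: [-0.7, -0.7, -0.5]
width: 0.059
```

```bash
python3 - <<'E'
from go import *
im=manip.get_image("side")[:,:,::-1]; crop(im,310,150,100,110,5,"pics/s8c.png")
plan(.4563, -.1566,.208,-5.5)
E
```

```text
clock 11.6 pos [ 0.4571 -0.1575  0.2141] jaw -5.7 xaxis [ 0.001 -0.    -1.   ] q [-0.48  0.33  1.97  0.    0.84 -0.38] F [ 0.6  0.5 -0.6] w 59.0
 dp(mm, current tool axes) [ 6.1 -0.9 -0.8] turn [-0.16  0.01 -0.05]
```

View pics/s8c.png

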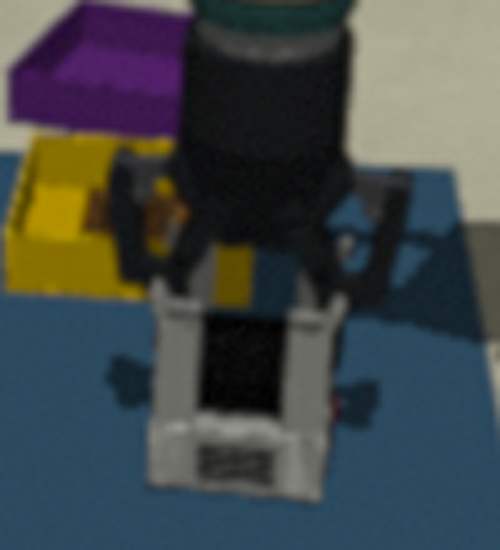

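arm_command(targets=[{"dp": [0.003,0,0],"turn": [0,0,0],"grip": -1},{"dp": [0.002,0,0],"turn": [0,0,0],"grip": -1},{"dp": [0.001,0,0],"turn": [0,0,0],"grip": -1},{"dp": [0,0,0],"turn": [0,0,0],"grip": -1}])

```text
clock: 12.0
position: [0.4569, -0.1575, 0.2082]
ee_rot: [0.475, 0.524, 0.475, -0.524]
contact_force: [-1.2, -0.0, 4.4]
width: 0.0592
```

arm_command(targets=[{"dp": [0,0,0],"turn": [0,0,0],"grip": 1},{"dp": [0,0,0],"turn": [0,0,0],"grip": 1},{"dp": [0,0,0],"turn": [0,0,0],"grip": 1},{"dp": [0,0,0],"turn": [0,0,0],"grip": 1},{"dp": [-0.03,0,0],"turn": [0,0,0],"grip": 1},{"dp": [-0.04,0,0],"turn": [0,0,0],"grip": 1},{"dp": [-0.04,0,0],"turn": [0,0,0],"grip": 1}])

```text
clock: 12.7
position: [0.4566, -0.1573, 0.3184]
ee_rot: [-0.474, -0.524, -0.475, 0.524]
contact_force: [0.4, -0.5, -0.7]
width: 0.0852
```

```bash
python3 - <<'E'
from go import *
im=manip.get_image("side")[:,:,::-1]; crop(im,310,150,100,110,5,"pics/s9c.png")
E
python3 rows.py .622 .0035 .32 1.4 1 45
```

```text
clock 12.75 pos [ 0.4587 -0.1583  0.3251] jaw -5.6 xaxis [ 0.01  -0.005 -1.   ] q [-0.48  0.2   1.82  0.    1.11 -0.38] F [ 2.9 -1.5  3.9] w 85.9
 dp(mm, current tool axes) [   5.9  146.5 -177.1] turn [-7.04  0.28 -0.6 ]
[{"dp": [0.001, 0.0244, -0.0295], "turn": [-1.2, 0, -0.1], "grip": 1.0}, {"dp": [0.0009, 0.0251, -0.029], "turn": [-1.2, 0, -0.1], "grip": 1.0}, {"dp": [0.0009, 0.0256, -0.0285], "turn": [-1.2, 0, -0.1], "grip": 1.0}, {"dp": [0.0009, 0.0262, -0.0279], "turn": [-1.2, 0, -0.1], "grip": 1.0}, {"dp": [0.0008, 0.0268, -0.0273], "turn": [-1.2, 0, -0.1], "grip": 1.0}, {"dp": [0.0008, 0.0274, -0.0268], "turn": [-1.2, 0, -0.1], "grip": 1.0}]
```

View pics/s9c.png

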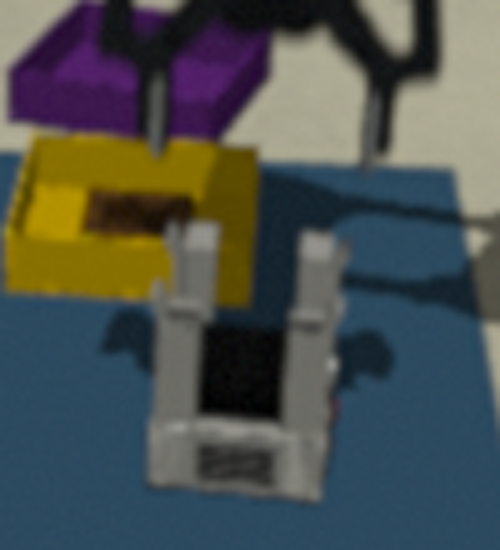

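arm_command(targets=[{"dp": [0,0.024,-0.03],"turn": [-1.2,0,0],"grip": 1},{"dp": [0,0.025,-0.029],"turn": [-1.2,0,0],"grip": 1},{"dp": [0,0.026,-0.028],"turn": [-1.2,0,0],"grip": 1},{"dp": [0,0.026,-0.028],"turn": [-1.2,0,0],"grip": 1},{"dp": [0,0.027,-0.027],"turn": [-1.2,0,0],"grip": 1},{"dp": [0,0.027,-0.027],"turn": [-1.2,0,0],"grip": 1},{"dp": [0,0,0],"turn": [0,0,0],"grip": 1},{"dp": [0,0,0],"turn": [0,0,0],"grip": 1}])

```text
clock: 13.55
position: [0.6198, 0.005, 0.3168]
ee_rot: [0.507, 0.492, 0.507, -0.493]
contact_force: [-0.3, -0.5, -0.6]
width: 0.0854
```

```bash
python3 - <<'E'
from go import *
im=manip.get_image("top")[:,:,::-1]; crop(im,310,240,64,54,12,"pics/t10c.png")
plan(.622, .0035,.173,1.4)
E
```

```text
clock 13.6 pos [0.6192 0.0043 0.317 ] jaw 1.6 xaxis [-0.002 -0.    -1.   ] q [-0.11  0.4   1.54 -0.    1.2  -0.13] F [-0.2 -0.6 -0.6] w 85.5
 dp(mm, current tool axes) [144.    3.    0.9] turn [0.17 0.01 0.1 ]
```

View pics/t10c.png

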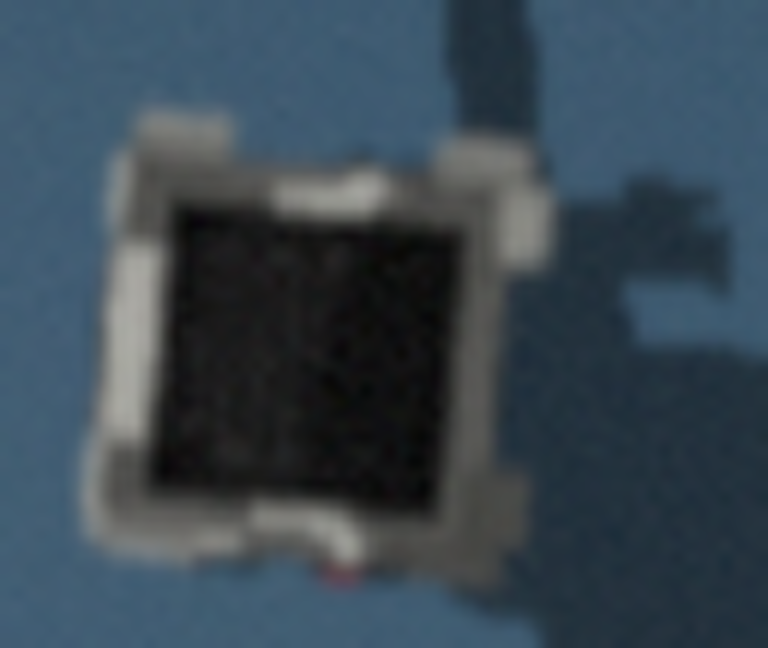

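arm_command(targets=[{"dp": [0.03,0.003,0.001],"turn": [0.2,0,0],"grip": 1},{"dp": [0.04,0,0],"turn": [0,0,0],"grip": 1},{"dp": [0.04,0,0],"turn": [0,0,0],"grip": 1},{"dp": [0.02,0,0],"turn": [0,0,0],"grip": 1},{"dp": [0.01,0,0],"turn": [0,0,0],"grip": 1},{"dp": [0.003,0,0],"turn": [0,0,0],"grip": 1},{"dp": [0,0,0],"turn": [0,0,0],"grip": 1},{"dp": [0,0,0],"turn": [0,0,0],"grip": 1}])

```text
clock: 14.4
position: [0.6233, 0.0031, 0.1762]
ee_rot: [0.507, 0.495, 0.505, -0.494]
contact_force: [-0.1, -0.3, 0.8]
width: 0.0853
```

```bash
python3 - <<'E'
from go import *
im=manip.get_image("side")[:,:,::-1]; crop(im,220,170,120,130,4.5,"pics/s11c.png")
plan(.622, .0035,.173,1.4)
E
```

```text
clock 14.45 pos [0.6233 0.0032 0.1763] jaw 1.3 xaxis [ 0.003 -0.    -1.   ] q [-0.11  0.54  1.7   0.    0.9  -0.13] F [0.2 0.2 0. ] w 85.1
 dp(mm, current tool axes) [ 3.3 -1.3 -0.3] turn [-0.06  0.02 -0.17]
```

View pics/s11c.png

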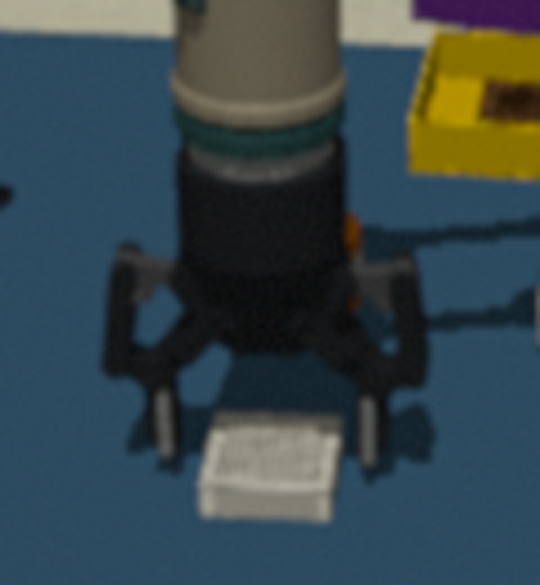

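arm_command(targets=[{"dp": [0.003,-0.001,0],"turn": [0,0,0],"grip": 1},{"dp": [0,0,0],"turn": [0,0,0],"grip": -1},{"dp": [0,0,0],"turn": [0,0,0],"grip": -1},{"dp": [0,0,0],"turn": [0,0,0],"grip": -1},{"dp": [0,0,0],"turn": [0,0,0],"grip": -1},{"dp": [0,0,0],"turn": [0,0,0],"grip": -1}])

```text
clock: 15.05
position: [0.6219, 0.0034, 0.1722]
ee_rot: [0.506, 0.494, 0.506, -0.494]
contact_force: [-0.5, -0.1, 4.4]
width: 0.0593
```

arm_command(targets=[{"dp": [-0.01,0,0],"turn": [0,0,0],"grip": -1},{"dp": [-0.03,0,0],"turn": [0,0,0],"grip": -1},{"dp": [-0.045,0,0],"turn": [0,0,0],"grip": -1},{"dp": [-0.045,0,0],"turn": [0,0,0],"grip": -1},{"dp": [-0.035,0,0],"turn": [0,0,0],"grip": -1},{"dp": [0,0,0],"turn": [0,0,0],"grip": -1}])

```text
clock: 15.65
position: [0.6232, 0.0033, 0.3432]
ee_rot: [0.509, 0.497, 0.502, -0.491]
contact_force: [0.1, 0.4, -0.2]
width: 0.0593
```

```bash
python3 - <<'E'
from go import *
im=manip.get_image("side")[:,:,::-1]; crop(im,220,130,120,130,4.5,"pics/s12c.png")
E
python3 rows.py .4565 -.1566 .33 -5.5 -1 40
```

```text
clock 15.7 pos [0.6223 0.0033 0.3401] jaw 1.3 xaxis [ 0.007 -0.001 -1.   ] q [-0.11  0.38  1.51  0.    1.25 -0.13] F [ 0.2 -0.7 -0.2] w 59.4
 dp(mm, current tool axes) [   9.1 -169.5  156. ] turn [ 6.85  0.02 -0.38]
[{"dp": [0.0015, -0.0283, 0.026], "turn": [1.1, 0, -0.1], "grip": -1.0}, {"dp": [0.0016, -0.0277, 0.0265], "turn": [1.1, 0, -0.1], "grip": -1.0}, {"dp": [0.0016, -0.0272, 0.0271], "turn": [1.1, 0, -0.1], "grip": -1.0}, {"dp": [0.0016, -0.0267, 0.0276], "turn": [1.1, 0, -0.1], "grip": -1.0}, {"dp": [0.0017, -0.0262, 0.028], "turn": [1.1, 0, -0.1], "grip": -1.0}, {"dp": [0.0018, -0.0256, 0.0286], "turn": [1.1, 0, -0.1], "grip": -1.0}]
```

View pics/s12c.png

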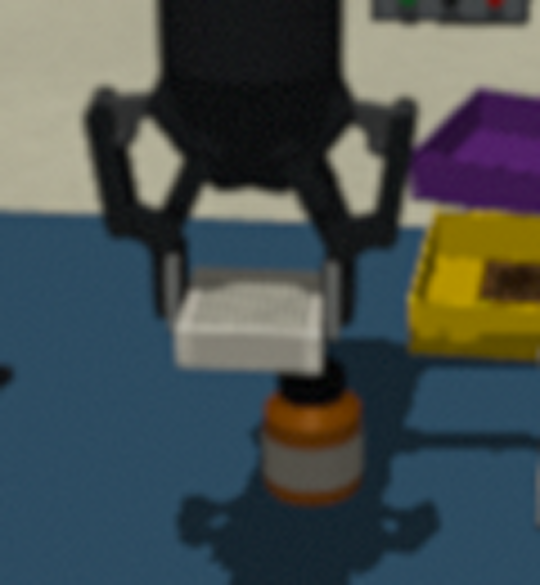

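arm_command(targets=[{"dp": [0.001,-0.028,0.026],"turn": [1.1,0,0],"grip": -1},{"dp": [0.001,-0.028,0.026],"turn": [1.1,0,0],"grip": -1},{"dp": [0.001,-0.027,0.027],"turn": [1.1,0,0],"grip": -1},{"dp": [0.001,-0.027,0.028],"turn": [1.1,0,0],"grip": -1},{"dp": [0.001,-0.026,0.028],"turn": [1.2,0,0],"grip": -1},{"dp": [0.001,-0.026,0.029],"turn": [1.2,0,0],"grip": -1},{"dp": [0,0,0],"turn": [0,0,0],"grip": -1},{"dp": [0,0,0],"turn": [0,0,0],"grip": -1}])

```text
clock: 16.5
position: [0.4548, -0.1568, 0.3296]
ee_rot: [-0.474, -0.524, -0.476, 0.524]
contact_force: [0.3, 0.2, 0.2]
width: 0.0591
```

```bash
python3 - <<'E'
from go import *
im=manip.get_image("side")[:,:,::-1]; crop(im,310,110,100,150,4,"pics/s13c.png")
plan(.4565, -.1566,.226,-5.5)
E
```

```text
clock 16.55 pos [ 0.4555 -0.1565  0.3298] jaw -5.5 xaxis [-0.001  0.001 -1.   ] q [-0.48  0.19  1.82  0.    1.13 -0.38] F [ 0.7 -0.1 -0.7] w 58.9
 dp(mm, current tool axes) [103.8   1.2   0.2] turn [-0.   -0.08  0.07]
```

View pics/s13c.png

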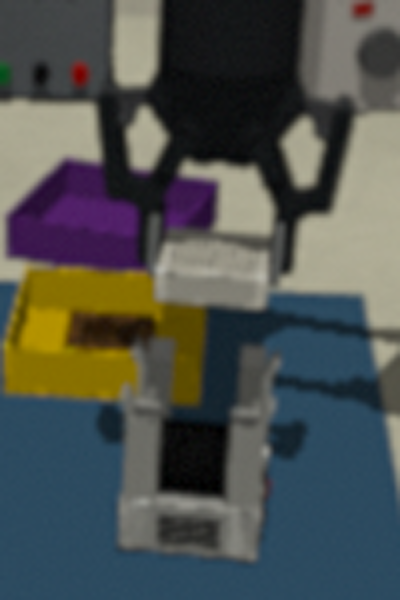

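arm_command(targets=[{"dp": [0.02,0.001,0],"turn": [0,0,0],"grip": -1},{"dp": [0.02,0,0],"turn": [0,0,0],"grip": -1},{"dp": [0.015,0,0],"turn": [0,0,0],"grip": -1},{"dp": [0.015,0,0],"turn": [0,0,0],"grip": -1},{"dp": [0.015,0,0],"turn": [0,0,0],"grip": -1},{"dp": [0.01,0,0],"turn": [0,0,0],"grip": -1},{"dp": [0.004,0,0],"turn": [0,0,0],"grip": -1},{"dp": [0,0,0],"turn": [0,0,0],"grip": -1}])

```text
clock: 17.35
position: [0.4568, -0.1562, 0.2311]
ee_rot: [-0.475, -0.523, -0.476, 0.523]
contact_force: [-0.3, 0.5, 0.3]
width: 0.0593
```

arm_command(targets=[{"dp": [0.002,0,0],"turn": [0,0,0],"grip": -1},{"dp": [0.002,0,0],"turn": [0,0,0],"grip": -1},{"dp": [0.001,0,0],"turn": [0,0,0],"grip": -1},{"dp": [0,0,0],"turn": [0,0,0],"grip": -1}])

```text
clock: 17.75
position: [0.4565, -0.1568, 0.2269]
ee_rot: [0.476, 0.523, 0.475, -0.523]
contact_force: [0.0, 0.2, -0.2]
width: 0.059
```

arm_command(targets=[{"dp": [0.001,0,0],"turn": [0,0,0],"grip": -1},{"dp": [0.0005,0,0],"turn": [0,0,0],"grip": -1},{"dp": [0,0,0],"turn": [0,0,0],"grip": -1}])

```text
clock: 18.05
position: [0.4566, -0.1568, 0.2261]
ee_rot: [0.476, 0.523, 0.475, -0.523]
contact_force: [-1.6, 0.1, 6.7]
width: 0.0592
```

```bash
python3 - <<'E'
from go import *
im=manip.get_image("side")[:,:,::-1]; crop(im,310,150,100,110,5,"pics/s14c.png")
plan(.4565, -.1566,.226,-5.5)
E
```

```text
clock 18.1 pos [ 0.4566 -0.1568  0.2261] jaw -5.5 xaxis [ 0.001 -0.    -1.   ] q [-0.48  0.32  1.96  0.    0.87 -0.38] F [-1.3 -0.3  6.3] w 59.1
 dp(mm, current tool axes) [ 0.1 -0.1 -0.2] turn [ 0.04  0.02 -0.05]
```

View pics/s14c.png

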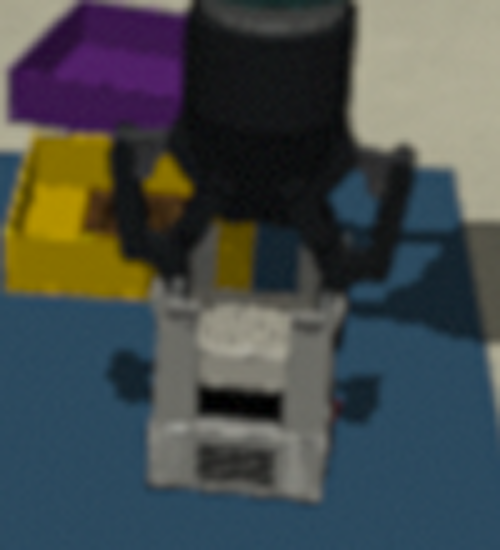

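Contact at exactly the expected height; seated. Release and go to the pre-filter.

arm_command(targets=[{"dp": [0,0,0],"turn": [0,0,0],"grip": 1},{"dp": [0,0,0],"turn": [0,0,0],"grip": 1},{"dp": [0,0,0],"turn": [0,0,0],"grip": 1},{"dp": [0,0,0],"turn": [0,0,0],"grip": 1},{"dp": [-0.03,0,0],"turn": [0,0,0],"grip": 1},{"dp": [-0.04,0,0],"turn": [0,0,0],"grip": 1},{"dp": [-0.03,0,0],"turn": [0,0,0],"grip": 1},{"dp": [0,0,0],"turn": [0,0,0],"grip": 1}])

```text
clock: 18.9
position: [0.458, -0.1574, 0.3292]
ee_rot: [0.479, 0.524, 0.473, -0.522]
contact_force: [0.6, -1.1, 0.4]
width: 0.0854
```

```bash
python3 rows.py .4471 -.0025 .32 -7.2 1 40
```

```text
clock 18.9 pos [ 0.458  -0.1574  0.3292] jaw -5.5 xaxis [ 0.008 -0.004 -1.   ] q [-0.47  0.2   1.82  0.    1.12 -0.38] F [ 0.6 -1.1  0.4] w 85.4
 dp(mm, current tool axes) [   8.5  -25.6 -153.2] turn [ 1.75  0.18 -0.5 ]
[{"dp": [0.0021, -0.0064, -0.0383], "turn": [0.4, 0, -0.1], "grip": 1.0}, {"dp": [0.0022, -0.0067, -0.0383], "turn": [0.4, 0, -0.1], "grip": 1.0}, {"dp": [0.0021, -0.0069, -0.0382], "turn": [0.4, 0, -0.1], "grip": 1.0}, {"dp": [0.0022, -0.0072, -0.0381], "turn": [0.4, 0, -0.1], "grip": 1.0}]
```

arm_command(targets=[{"dp": [0.002,-0.006,-0.038],"turn": [0.4,0,0],"grip": 1},{"dp": [0.002,-0.006,-0.038],"turn": [0.4,0,0],"grip": 1},{"dp": [0.002,-0.007,-0.038],"turn": [0.4,0,0],"grip": 1},{"dp": [0.002,-0.007,-0.038],"turn": [0.4,0,0],"grip": 1},{"dp": [0,0,0],"turn": [0,0,0],"grip": 1},{"dp": [0,0,0],"turn": [0,0,0],"grip": 1}])

```text
clock: 19.5
position: [0.4464, -0.0022, 0.3164]
ee_rot: [-0.469, -0.529, -0.469, 0.53]
contact_force: [0.4, -0.4, 0.2]
width: 0.0853
```

```bash
python3 - <<'E'
from go import *
im=manip.get_image("top")[:,:,::-1]; cv2.imwrite("pics/t15.png",im); crop(im,310,240,64,54,12,"pics/t15c.png")
plan(.4471, -.0025,.172,-7.2)
E
```

```text
clock 19.55 pos [ 0.4467 -0.0029  0.3166] jaw -7.0 xaxis [-0.001 -0.    -1.   ] q [-0.16  0.16  1.9  -0.    1.08 -0.04] F [ 0.5 -0.6  0.4] w 85.8
 dp(mm, current tool axes) [144.6   0.5  -0.6] turn [0.2  0.03 0.04]
```

View pics/t15c.png

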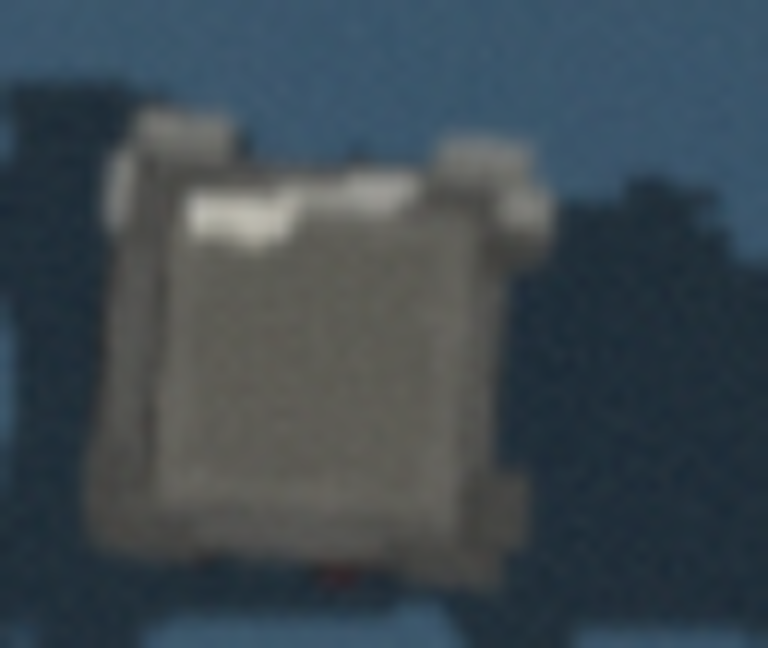

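arm_command(targets=[{"dp": [0.03,0.0005,0],"turn": [0.2,0,0],"grip": 1},{"dp": [0.04,0,0],"turn": [0,0,0],"grip": 1},{"dp": [0.04,0,0],"turn": [0,0,0],"grip": 1},{"dp": [0.02,0,0],"turn": [0,0,0],"grip": 1},{"dp": [0.01,0,0],"turn": [0,0,0],"grip": 1},{"dp": [0.003,0,0],"turn": [0,0,0],"grip": 1},{"dp": [0,0,0],"turn": [0,0,0],"grip": 1},{"dp": [0,0,0],"turn": [0,0,0],"grip": 1}])

```text
clock: 20.35
position: [0.448, -0.0032, 0.1751]
ee_rot: [0.468, 0.531, 0.467, -0.53]
contact_force: [-0.2, -0.5, 0.6]
width: 0.0852
```

```bash
python3 - <<'E'
from go import *
im=manip.get_image("side")[:,:,::-1]; crop(im,300,170,120,130,4.5,"pics/s16c.png")
plan(.4471, -.0025,.172,-7.2)
E
```

```text
clock 20.4 pos [ 0.4479 -0.0031  0.1752] jaw -7.3 xaxis [ 0.003 -0.    -1.   ] q [-0.16  0.35  2.09  0.    0.7  -0.04] F [-0.5 -0.4  0.1] w 85.6
 dp(mm, current tool axes) [ 3.2 -0.9 -0.5] turn [-0.07  0.   -0.16]
```

View pics/s16c.png

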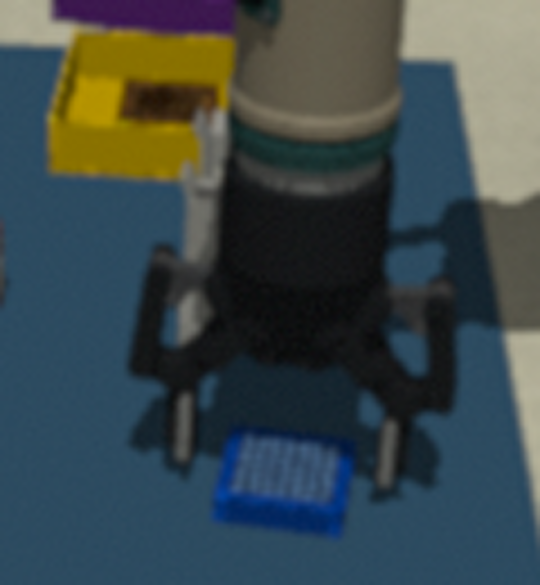

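arm_command(targets=[{"dp": [0.003,-0.001,0],"turn": [0,0,0],"grip": 1},{"dp": [0,0,0],"turn": [0,0,0],"grip": -1},{"dp": [0,0,0],"turn": [0,0,0],"grip": -1},{"dp": [0,0,0],"turn": [0,0,0],"grip": -1},{"dp": [0,0,0],"turn": [0,0,0],"grip": -1},{"dp": [0,0,0],"turn": [0,0,0],"grip": -1}])

```text
clock: 21.0
position: [0.4463, -0.0027, 0.1717]
ee_rot: [0.468, 0.531, 0.467, -0.53]
contact_force: [-0.8, -0.6, 6.9]
width: 0.0591
```

arm_command(targets=[{"dp": [-0.01,0,0],"turn": [0,0,0],"grip": -1},{"dp": [-0.03,0,0],"turn": [0,0,0],"grip": -1},{"dp": [-0.045,0,0],"turn": [0,0,0],"grip": -1},{"dp": [-0.045,0,0],"turn": [0,0,0],"grip": -1},{"dp": [-0.035,0,0],"turn": [0,0,0],"grip": -1},{"dp": [0,0,0],"turn": [0,0,0],"grip": -1}])

```text
clock: 21.6
position: [0.4478, -0.0029, 0.3416]
ee_rot: [0.471, 0.533, 0.464, -0.528]
contact_force: [-0.1, 0.7, -0.6]
width: 0.0586
```

```bash
python3 - <<'E'
from go import *
im=manip.get_image("side")[:,:,::-1]; crop(im,300,120,120,150,4,"pics/s17c.png")
im=manip.get_image("top")[:,:,::-1]; crop(im,310,240,64,54,12,"pics/t17c.png")
E
python3 rows.py .4565 -.1566 .34 -5.5 -1 40
```

```text
clock 21.7 pos [ 0.446  -0.0027  0.3371] jaw -7.2 xaxis [ 0.002 -0.    -1.   ] q [-0.16  0.13  1.87  0.    1.13 -0.04] F [-0.3  0.3 -0.4] w 59.3
 dp(mm, current tool axes) [ -2.8  29.9 151.4] turn [-1.75  0.   -0.13]
[{"dp": [-0.0007, 0.0075, 0.0378], "turn": [-0.4, 0, 0], "grip": -1.0}, {"dp": [-0.0007, 0.0072, 0.0379], "turn": [-0.4, 0, 0], "grip": -1.0}, {"dp": [-0.0007, 0.0069, 0.038], "turn": [-0.4, 0, 0], "grip": -1.0}, {"dp": [-0.0007, 0.0067, 0.038], "turn": [-0.4, 0, 0], "grip": -1.0}]
```

View pics/s17c.png

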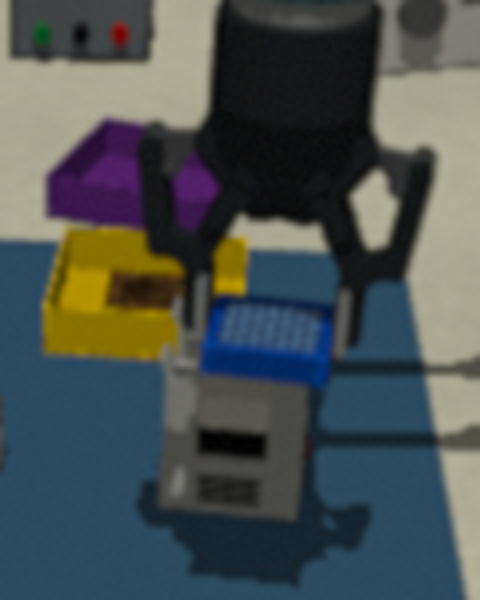

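View pics/t17c.png

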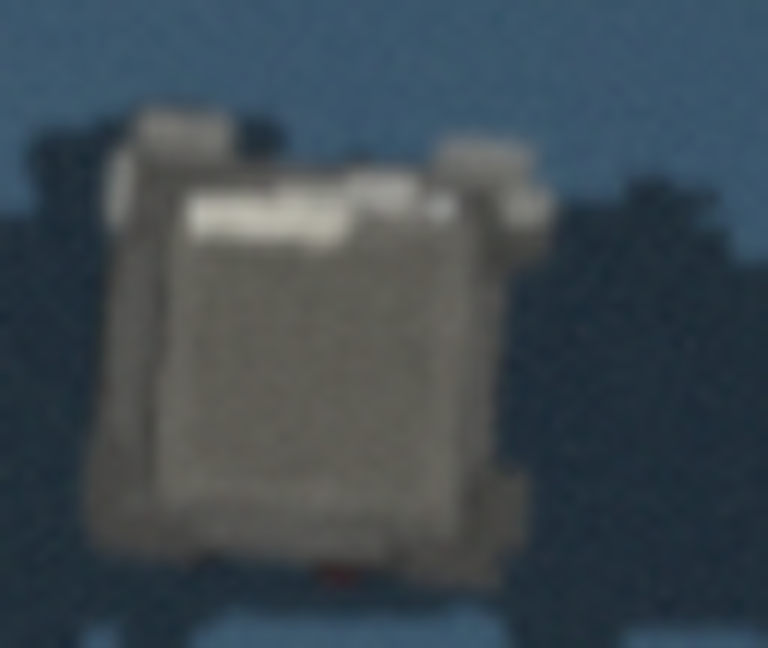

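arm_command(targets=[{"dp": [-0.001,0.008,0.038],"turn": [-0.4,0,0],"grip": -1},{"dp": [-0.001,0.008,0.038],"turn": [-0.4,0,0],"grip": -1},{"dp": [-0.001,0.007,0.038],"turn": [-0.4,0,0],"grip": -1},{"dp": [0,0.007,0.038],"turn": [-0.5,0,0],"grip": -1},{"dp": [0,0,0],"turn": [0,0,0],"grip": -1},{"dp": [0,0,0],"turn": [0,0,0],"grip": -1}])

```text
clock: 22.3
position: [0.4578, -0.1576, 0.3373]
ee_rot: [-0.473, -0.524, -0.476, 0.525]
contact_force: [0.6, 0.5, -0.4]
width: 0.0588
```

```bash
python3 - <<'E'
from go import *
im=manip.get_image("side")[:,:,::-1]; crop(im,310,100,100,150,4,"pics/s18c.png")
plan(.4565, -.1566,.2437,-5.5)
E
```

```text
clock 22.35 pos [ 0.4577 -0.1568  0.3376] jaw -5.6 xaxis [-0.004  0.003 -1.   ] q [-0.47  0.19  1.8   0.    1.16 -0.38] F [-0.6  0.4 -1. ] w 59.3
 dp(mm, current tool axes) [93.9 -0.9  0.1] turn [-0.11 -0.13  0.22]
```

View pics/s18c.png

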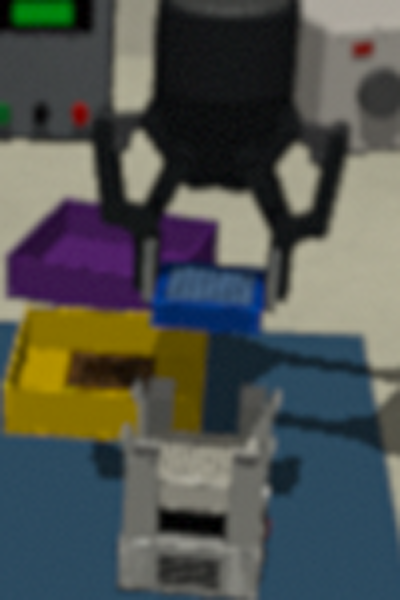

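arm_command(targets=[{"dp": [0.02,-0.001,0],"turn": [0,0,0],"grip": -1},{"dp": [0.02,0,0],"turn": [0,0,0],"grip": -1},{"dp": [0.015,0,0],"turn": [0,0,0],"grip": -1},{"dp": [0.015,0,0],"turn": [0,0,0],"grip": -1},{"dp": [0.012,0,0],"turn": [0,0,0],"grip": -1},{"dp": [0.006,0,0],"turn": [0,0,0],"grip": -1},{"dp": [0.002,0,0],"turn": [0,0,0],"grip": -1},{"dp": [0,0,0],"turn": [0,0,0],"grip": -1}])

```text
clock: 23.15
position: [0.4574, -0.1565, 0.2491]
ee_rot: [-0.475, -0.523, -0.476, 0.523]
contact_force: [0.4, -0.3, -0.3]
width: 0.059
```

arm_command(targets=[{"dp": [0.0015,0,0],"turn": [0,0,0],"grip": -1},{"dp": [0.001,0,0],"turn": [0,0,0],"grip": -1},{"dp": [0.0005,0,0],"turn": [0,0,0],"grip": -1},{"dp": [0,0,0],"turn": [0,0,0],"grip": -1}])

```text
clock: 23.55
position: [0.4574, -0.1572, 0.2463]
ee_rot: [0.475, 0.524, 0.475, -0.524]
contact_force: [-0.3, -1.3, -0.4]
width: 0.0592
```

arm_command(targets=[{"dp": [0.0015,0,0],"turn": [0,0,0],"grip": -1},{"dp": [0.001,0,0],"turn": [0,0,0],"grip": -1},{"dp": [0.0005,0,0],"turn": [0,0,0],"grip": -1},{"dp": [0,0,0],"turn": [0,0,0],"grip": -1}])

```text
clock: 23.95
position: [0.4574, -0.1571, 0.2437]
ee_rot: [0.475, 0.524, 0.475, -0.524]
contact_force: [-1.3, 0.1, 4.7]
width: 0.0591
```

```bash
python3 - <<'E'
from go import *
im=manip.get_image("side")[:,:,::-1]; crop(im,310,150,100,110,5,"pics/s19c.png")
plan(.4565, -.1566,.2437,-5.5)
E
```

```text
clock 24.0 pos [ 0.4574 -0.1571  0.2437] jaw -5.6 xaxis [ 0. -0. -1.] q [-0.47  0.29  1.93  0.    0.91 -0.38] F [-0.9  1.6  4.9] w 59.1
 dp(mm, current tool axes) [-0.  -0.9 -0.4] turn [-0.05  0.   -0.02]
```

View pics/s19c.png

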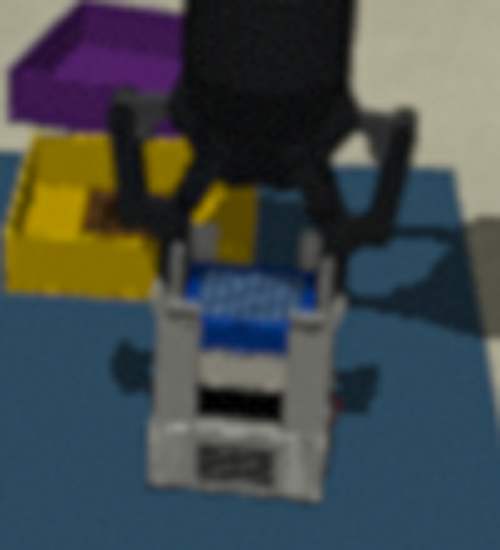

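Seated at the expected height. Release; then the guard.

arm_command(targets=[{"dp": [0,0,0],"turn": [0,0,0],"grip": 1},{"dp": [0,0,0],"turn": [0,0,0],"grip": 1},{"dp": [0,0,0],"turn": [0,0,0],"grip": 1},{"dp": [0,0,0],"turn": [0,0,0],"grip": 1},{"dp": [-0.03,0,0],"turn": [0,0,0],"grip": 1},{"dp": [-0.04,0,0],"turn": [0,0,0],"grip": 1},{"dp": [-0.02,0,0],"turn": [0,0,0],"grip": 1},{"dp": [0,0,0],"turn": [0,0,0],"grip": 1}])

```text
clock: 24.8
position: [0.4585, -0.1576, 0.3362]
ee_rot: [0.478, 0.525, 0.473, -0.523]
contact_force: [0.3, -0.1, 0.2]
width: 0.0852
```

```bash
python3 rows.py .6336 .1741 .32 36 1 45
```

```text
clock 24.8 pos [ 0.4585 -0.1576  0.3362] jaw -5.5 xaxis [ 0.006 -0.003 -1.   ] q [-0.47  0.19  1.8   0.    1.14 -0.38] F [ 0.3 -0.1  0.2] w 85.2
 dp(mm, current tool axes) [  16.3  142.1 -347.1] turn [-41.55   0.28  -0.31]
[{"dp": [0.0018, 0.0158, -0.0386], "turn": [-4.6, 0, 0], "grip": 1.0}, {"dp": [0.0018, 0.0188, -0.0371], "turn": [-4.6, 0, 0], "grip": 1.0}, {"dp": [0.0018, 0.0218, -0.0356], "turn": [-4.6, 0, 0], "grip": 1.0}, {"dp": [0.0018, 0.0245, -0.0337], "turn": [-4.6, 0, 0], "grip": 1.0}, {"dp": [0.0019, 0.0272, -0.0316], "turn": [-4.6, 0, 0], "grip": 1.0}, {"dp": [0.0018, 0.0296, -0.0293], "turn": [-4.6, 0, 0], "grip": 1.0}, {"dp": [0.0018, 0.0318, -0.0269], "turn": [-4.6, 0, 0], "grip": 1.0}, {"dp": [0.0018, 0.034, -0.0242], "turn": [-4.6, 0, 0], "grip": 1.0}]
[{"dp": [0.0018, 0.0357, -0.0214], "turn": [-4.6, 0, 0], "grip": 1.0}]
```

arm_command(targets=[{"dp": [0.002,0.016,-0.039],"turn": [-4.6,0,0],"grip": 1},{"dp": [0.002,0.019,-0.037],"turn": [-4.6,0,0],"grip": 1},{"dp": [0.002,0.022,-0.036],"turn": [-4.6,0,0],"grip": 1},{"dp": [0.002,0.024,-0.034],"turn": [-4.6,0,0],"grip": 1},{"dp": [0.002,0.027,-0.032],"turn": [-4.6,0,0],"grip": 1},{"dp": [0.002,0.03,-0.029],"turn": [-4.6,0,0],"grip": 1},{"dp": [0.002,0.032,-0.027],"turn": [-4.6,0,0],"grip": 1},{"dp": [0.002,0.034,-0.024],"turn": [-4.6,0,0],"grip": 1}])

```text
clock: 25.6
position: [0.6137, 0.1405, 0.3154]
ee_rot: [0.616, 0.345, 0.618, -0.346]
contact_force: [0.6, -0.0, 0.0]
width: 0.0856
```

arm_command(targets=[{"dp": [0.002,0.036,-0.021],"turn": [-4.6,0,0],"grip": 1},{"dp": [0,0,0],"turn": [0,0,0],"grip": 1},{"dp": [0,0,0],"turn": [0,0,0],"grip": 1}])

```text
clock: 25.9
position: [0.6331, 0.1762, 0.3131]
ee_rot: [0.629, 0.321, 0.631, -0.322]
contact_force: [0.1, -0.3, -0.1]
width: 0.0856
```

```bash
python3 - <<'E'
from go import *
im=manip.get_image("top")[:,:,::-1]; cv2.imwrite("pics/t20.png",im); crop(im,310,240,64,54,12,"pics/t20c.png")
plan(.6336,.1741,.172,36)
E
```

```text
clock 25.95 pos [0.6328 0.1753 0.3136] jaw 35.9 xaxis [-0.003 -0.001 -1.   ] q [ 0.16  0.46  1.46 -0.    1.23 -0.46] F [ 0.2  0.3 -0.5] w 85.5
 dp(mm, current tool axes) [141.6   0.4   1.6] turn [-0.15 -0.06  0.19]
```

View pics/t20c.png

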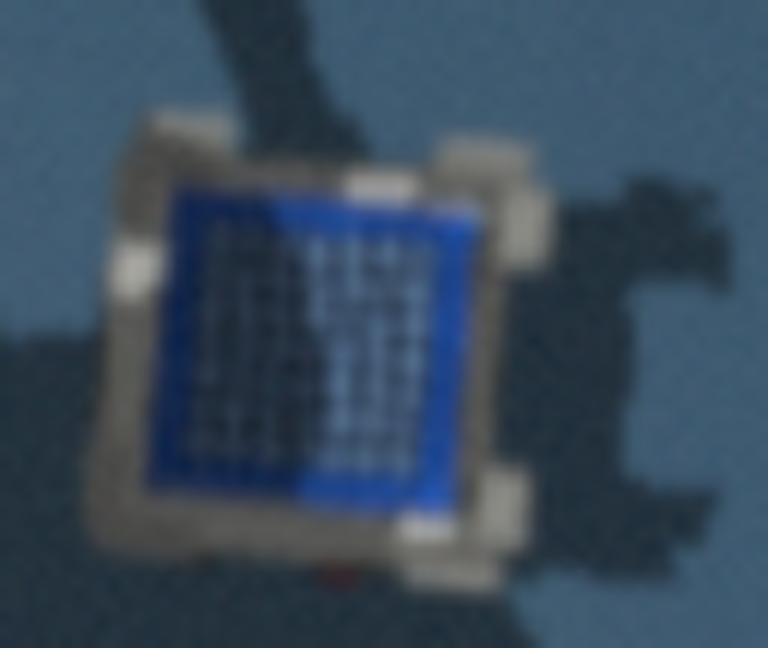

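arm_command(targets=[{"dp": [0.03,0,0.001],"turn": [0,0,0],"grip": 1},{"dp": [0.04,0,0],"turn": [0,0,0],"grip": 1},{"dp": [0.04,0,0],"turn": [0,0,0],"grip": 1},{"dp": [0.02,0,0],"turn": [0,0,0],"grip": 1},{"dp": [0.01,0,0],"turn": [0,0,0],"grip": 1},{"dp": [0.002,0,0],"turn": [0,0,0],"grip": 1},{"dp": [0,0,0],"turn": [0,0,0],"grip": 1},{"dp": [0,0,0],"turn": [0,0,0],"grip": 1}])

```text
clock: 26.75
position: [0.6347, 0.1745, 0.1749]
ee_rot: [0.63, 0.323, 0.629, -0.321]
contact_force: [0.4, -0.2, 0.3]
width: 0.0851
```

```bash
python3 - <<'E'
from go import *
im=manip.get_image("side")[:,:,::-1]; crop(im,200,220,130,140,4,"pics/s21c.png")
plan(.6336,.1741,.172,36)
E
```

```text
clock 26.8 pos [0.6347 0.1746 0.1749] jaw 35.8 xaxis [ 0.003  0.001 -1.   ] q [ 0.16  0.59  1.61  0.    0.94 -0.46] F [ 0.3  0.2 -0.1] w 85.2
 dp(mm, current tool axes) [ 2.9 -1.2 -0.2] turn [-0.17  0.08 -0.16]
```

View pics/s21c.png

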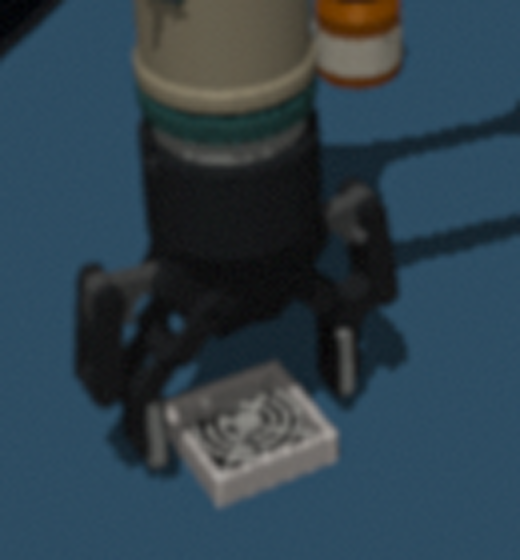

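arm_command(targets=[{"dp": [0.003,-0.001,0],"turn": [0,0,0],"grip": 1},{"dp": [0,0,0],"turn": [0,0,0],"grip": -1},{"dp": [0,0,0],"turn": [0,0,0],"grip": -1},{"dp": [0,0,0],"turn": [0,0,0],"grip": -1},{"dp": [0,0,0],"turn": [0,0,0],"grip": -1},{"dp": [0,0,0],"turn": [0,0,0],"grip": -1}])

```text
clock: 27.4
position: [0.6334, 0.1742, 0.1707]
ee_rot: [0.63, 0.322, 0.629, -0.322]
contact_force: [0.1, -0.3, 4.7]
width: 0.0588
```

arm_command(targets=[{"dp": [-0.01,0,0],"turn": [0,0,0],"grip": -1},{"dp": [-0.03,0,0],"turn": [0,0,0],"grip": -1},{"dp": [-0.045,0,0],"turn": [0,0,0],"grip": -1},{"dp": [-0.045,0,0],"turn": [0,0,0],"grip": -1},{"dp": [-0.04,0,0],"turn": [0,0,0],"grip": -1},{"dp": [0,0,0],"turn": [0,0,0],"grip": -1},{"dp": [0,0,0],"turn": [0,0,0],"grip": -1}])

```text
clock: 28.1
position: [0.6331, 0.174, 0.3415]
ee_rot: [0.63, 0.322, 0.629, -0.321]
contact_force: [-0.8, 0.3, -1.8]
width: 0.0589
```

```bash
python3 rows.py .4568 -.1568 .345 -5.5 -1 45
```

```text
clock 28.1 pos [0.6331 0.174  0.3415] jaw 35.8 xaxis [ 0.002  0.    -1.   ] q [ 0.16  0.43  1.42  0.    1.29 -0.46] F [-0.8  0.3 -1.8] w 58.9
 dp(mm, current tool axes) [  -4.  -336.6  165. ] turn [ 4.135e+01  1.000e-02 -1.200e-01]
[{"dp": [-0.0004, -0.0374, 0.0183], "turn": [4.6, 0, 0], "grip": -1.0}, {"dp": [-0.0005, -0.0358, 0.0213], "turn": [4.6, 0, 0], "grip": -1.0}, {"dp": [-0.0004, -0.034, 0.0241], "turn": [4.6, 0, 0], "grip": -1.0}, {"dp": [-0.0005, -0.0319, 0.0267], "turn": [4.6, 0, 0], "grip": -1.0}, {"dp": [-0.0004, -0.0298, 0.0292], "turn": [4.6, 0, 0], "grip": -1.0}, {"dp": [-0.0005, -0.0272, 0.0315], "turn": [4.6, 0, 0], "grip": -1.0}, {"dp": [-0.0004, -0.0247, 0.0336], "turn": [4.6, 0, 0], "grip": -1.0}, {"dp": [-0.0005, -0.0219, 0.0354], "turn": [4.6, 0, 0], "grip": -1.0}]
[{"dp": [-0.0004, -0.0189, 0.0371], "turn": [4.6, 0, 0], "grip": -1.0}]
```

arm_command(targets=[{"dp": [0,-0.037,0.018],"turn": [4.6,0,0],"grip": -1},{"dp": [0,-0.036,0.021],"turn": [4.6,0,0],"grip": -1},{"dp": [0,-0.034,0.024],"turn": [4.6,0,0],"grip": -1},{"dp": [-0.001,-0.032,0.027],"turn": [4.6,0,0],"grip": -1},{"dp": [-0.001,-0.03,0.029],"turn": [4.6,0,0],"grip": -1},{"dp": [-0.001,-0.027,0.032],"turn": [4.6,0,0],"grip": -1},{"dp": [-0.001,-0.025,0.034],"turn": [4.6,0,0],"grip": -1},{"dp": [0,-0.022,0.035],"turn": [4.6,0,0],"grip": -1}])

```text
clock: 28.9
position: [0.4742, -0.121, 0.3422]
ee_rot: [-0.494, -0.504, -0.496, 0.506]
contact_force: [0.1, 0.4, -1.0]
width: 0.059
```

arm_command(targets=[{"dp": [0,-0.019,0.037],"turn": [4.6,0,0],"grip": -1},{"dp": [0,0,0],"turn": [0,0,0],"grip": -1},{"dp": [0,0,0],"turn": [0,0,0],"grip": -1}])

```text
clock: 29.2
position: [0.4554, -0.1571, 0.3426]
ee_rot: [-0.473, -0.524, -0.476, 0.524]
contact_force: [0.2, 0.4, -1.0]
width: 0.0591
```

```bash
python3 - <<'E'
from go import *
im=manip.get_image("side")[:,:,::-1]; crop(im,310,100,100,150,4,"pics/s22c.png")
plan(.4567, -.1567,.258,-5.5)
E
```

```text
clock 29.25 pos [ 0.4559 -0.1564  0.3428] jaw -5.6 xaxis [-0.002  0.002 -1.   ] q [-0.48  0.18  1.79  0.    1.17 -0.38] F [0.  0.9 0.1] w 59.2
 dp(mm, current tool axes) [84.8  1.   0.4] turn [-0.09 -0.11  0.15]
```

View pics/s22c.png

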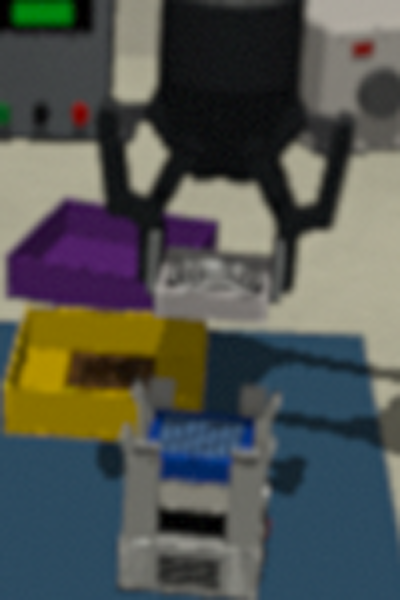

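arm_command(targets=[{"dp": [0.02,0.001,0],"turn": [0,0,0],"grip": -1},{"dp": [0.02,0,0],"turn": [0,0,0],"grip": -1},{"dp": [0.015,0,0],"turn": [0,0,0],"grip": -1},{"dp": [0.012,0,0],"turn": [0,0,0],"grip": -1},{"dp": [0.01,0,0],"turn": [0,0,0],"grip": -1},{"dp": [0.004,0,0],"turn": [0,0,0],"grip": -1},{"dp": [0,0,0],"turn": [0,0,0],"grip": -1}])

```text
clock: 29.95
position: [0.4575, -0.1561, 0.2625]
ee_rot: [-0.475, -0.523, -0.476, 0.523]
contact_force: [-0.5, 0.2, -0.5]
width: 0.0589
```

arm_command(targets=[{"dp": [0.001,0,0],"turn": [0,0,0],"grip": -1},{"dp": [0.001,0,0],"turn": [0,0,0],"grip": -1},{"dp": [0.0005,0,0],"turn": [0,0,0],"grip": -1},{"dp": [0,0,0],"turn": [0,0,0],"grip": -1}])

```text
clock: 30.35
position: [0.4574, -0.1568, 0.2609]
ee_rot: [0.475, 0.524, 0.475, -0.524]
contact_force: [-0.3, -0.7, -0.9]
width: 0.0587
```

arm_command(targets=[{"dp": [0.0015,0,0],"turn": [0,0,0],"grip": -1},{"dp": [0.001,0,0],"turn": [0,0,0],"grip": -1},{"dp": [0.0005,0,0],"turn": [0,0,0],"grip": -1},{"dp": [0,0,0],"turn": [0,0,0],"grip": -1}])

```text
clock: 30.75
position: [0.4573, -0.1568, 0.2577]
ee_rot: [0.475, 0.524, 0.475, -0.524]
contact_force: [-0.8, 0.3, -0.6]
width: 0.0588
```

```bash
python3 - <<'E'
from go import *
im=manip.get_image("side")[:,:,::-1]; crop(im,310,150,100,110,5,"pics/s23c.png")
plan(.4567, -.1567,.258,-5.5)
E
```

```text
clock 30.8 pos [ 0.4574 -0.1568  0.2577] jaw -5.6 xaxis [-0.  0. -1.] q [-0.47  0.28  1.92  0.    0.95 -0.38] F [-0.8  0.4  1.5] w 59.2
 dp(mm, current tool axes) [-0.3 -0.7 -0. ] turn [-0.06 -0.    0.  ]
```

View pics/s23c.png

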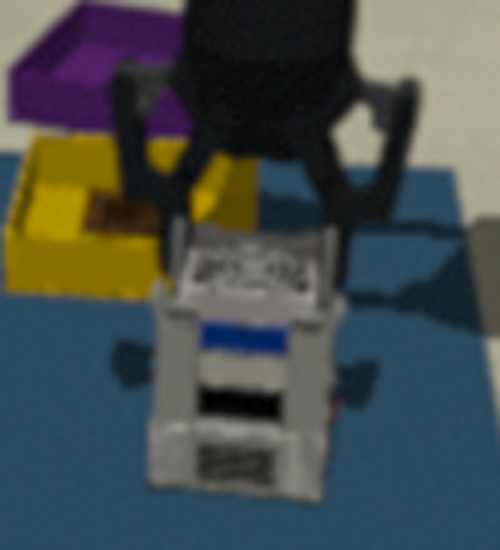

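arm_command(targets=[{"dp": [0.0005,0,0],"turn": [0,0,0],"grip": -1},{"dp": [0,0,0],"turn": [0,0,0],"grip": -1}])

```text
clock: 31.0
position: [0.4573, -0.1567, 0.2577]
ee_rot: [0.475, 0.524, 0.475, -0.524]
contact_force: [-2.1, 1.1, 4.0]
width: 0.059
```

Contact. Release, retreat, check.

arm_command(targets=[{"dp": [0,0,0],"turn": [0,0,0],"grip": 1},{"dp": [0,0,0],"turn": [0,0,0],"grip": 1},{"dp": [0,0,0],"turn": [0,0,0],"grip": 1},{"dp": [0,0,0],"turn": [0,0,0],"grip": 1},{"dp": [-0.03,0,0],"turn": [0,0,0],"grip": 1},{"dp": [-0.04,0,0],"turn": [0,0,0],"grip": 1},{"dp": [-0.02,0,0],"turn": [0,0,0],"grip": 1}])

```text
clock: 31.7
position: [0.458, -0.157, 0.3499]
ee_rot: [0.477, 0.524, 0.474, -0.523]
contact_force: [1.0, -0.3, -0.1]
width: 0.0856
```

arm_command(targets=[{"dp": [0,0,-0.03],"turn": [0,0,0],"grip": 1},{"dp": [0,0,-0.04],"turn": [0,0,0],"grip": 1},{"dp": [0,0,-0.045],"turn": [0,0,0],"grip": 1},{"dp": [0,0,-0.045],"turn": [0,0,0],"grip": 1},{"dp": [0,0,-0.045],"turn": [0,0,0],"grip": 1},{"dp": [0,0,-0.03],"turn": [0,0,0],"grip": 1},{"dp": [0,0,0],"turn": [0,0,0],"grip": 1},{"dp": [0,0,0],"turn": [0,0,0],"grip": 1}])

```text
clock: 32.5
position: [0.48, 0.0776, 0.347]
ee_rot: [-0.476, -0.523, -0.476, 0.523]
contact_force: [-0.7, -0.7, -0.3]
width: 0.0853
```

```bash
python3 - <<'E'
from go import *
a=manip.get_image("side")[:,:,::-1]; cv2.imwrite("pics/s24.png",a); crop(a,320,170,80,90,6,"pics/s24c.png")
b=manip.get_image("top")[:,:,::-1]; cv2.imwrite("pics/t24.png",b); crop(b,310,240,64,54,12,"pics/t24c.png")
E
```

```text
(no output)
```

View pics/s24c.png

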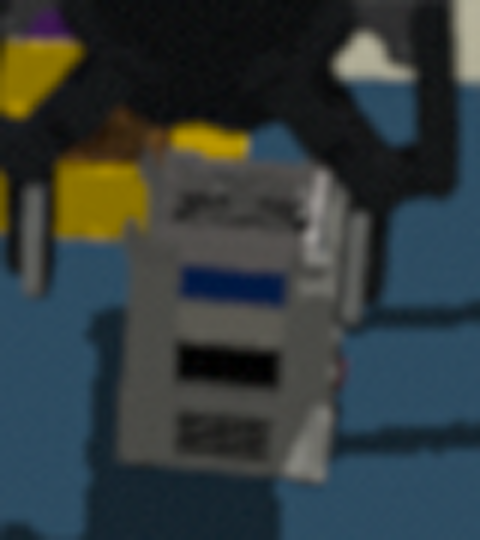

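View pics/t24c.png

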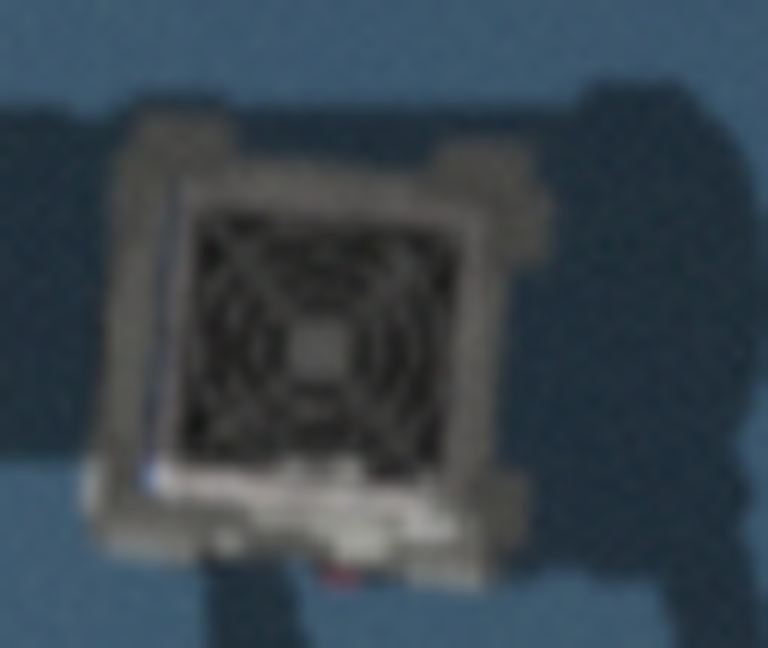

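View pics/t24.png

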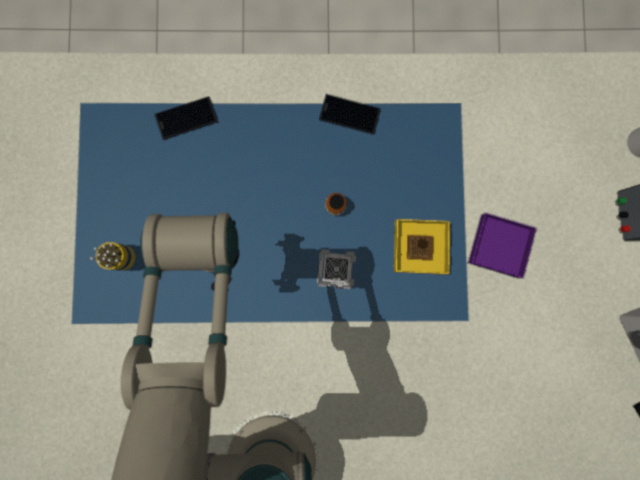

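View pics/s24.png

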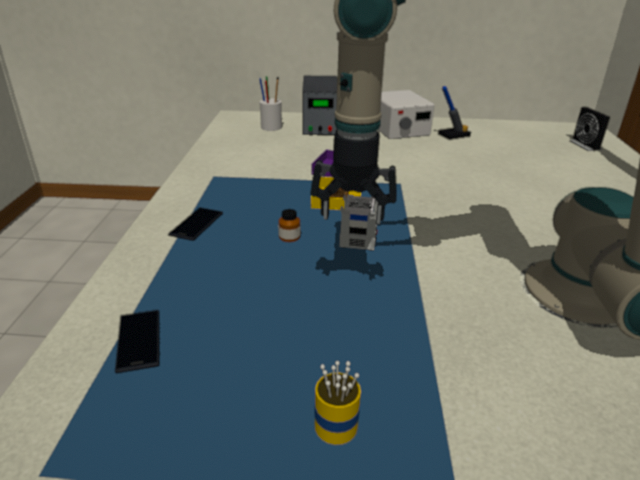

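arm_command(targets=[{"dp": [-0.03,0,0],"turn": [0,0,0],"grip": 1},{"dp": [-0.04,0,0],"turn": [0,0,0],"grip": 1},{"dp": [-0.04,0,0],"turn": [0,0,0],"grip": 1},{"dp": [-0.04,0,0],"turn": [0,0,0],"grip": 1},{"dp": [0,0,0],"turn": [0,0,0],"grip": 1},{"dp": [0,0,0],"turn": [0,0,0],"grip": 1}])

```text
clock: 33.2
position: [0.4801, 0.0759, 0.4979]
ee_rot: [0.475, 0.525, 0.474, -0.524]
contact_force: [-0.2, -0.6, -0.2]
width: 0.0853
```

```bash
python3 - <<'E'
from go import *
a=manip.get_image("side")[:,:,::-1]; crop(a,320,170,80,90,6,"pics/s25c.png"); 
g=cv2.imread("pics/s25c.png"); cv2.imwrite("pics/s25d.png",cv2.convertScaleAbs(g,alpha=1.6))
s=manip.get_state(); print(s["position"],np.abs(s["qd"]).max())
ex,ey,ya=.4567,-.157,np.radians(-5.5)
f=lambda X:((proj("side",X)-[320,170]+.5)*6-.5).round(0).tolist()
print("guard top",f(sq(ex,ey,ya,.03,.103)),"bottom",f(sq(ex,ey,ya,.03,.087)))
E
```

```text
[0.47983293 0.07611262 0.49653944] 0.030455463992759297
guard top [[159.0, 223.0], [320.0, 238.0], [330.0, 166.0], [176.0, 152.0]] bottom [[157.0, 261.0], [317.0, 276.0], [327.0, 202.0], [174.0, 189.0]]
```

View pics/s25d.png

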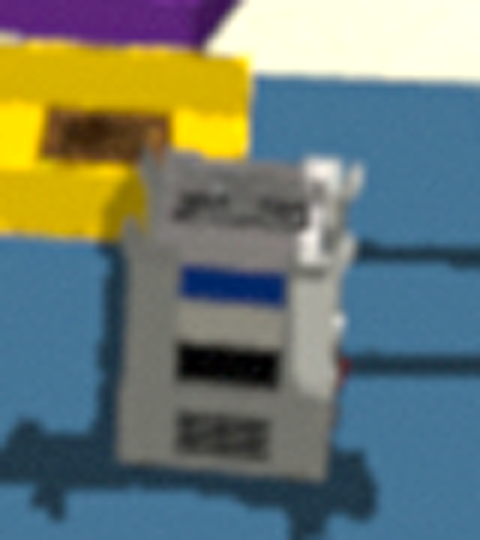

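```bash
python3 -c "
from rig import manip
print(manip.sign_off())"
```

```text
the job is handed in; nothing more can be done
None
```

I changed the filters and handed the job in at about 33 s. The spent filter is in the yellow bin. The extractor is loaded carbon, fine, pre-filter, guard from the bottom up.

- **Seating:** As I lowered each part, it made contact within about 1 mm of the expected TCP height (0.208, 0.226, 0.244 and 0.258 m). The contact force was 4 to 7 N. The guard touched only lightly at first, so I nudged it down 0.5 mm more, and it then read 4 N.
- **Final pictures:** The layers look parallel and flat between the guides. The seam between the guard and the pre-filter falls where the calibration predicts for an underside at 87 mm.
- **Other objects:** The flux jar, the swab pot and the purple bin look to be where they started. The gripper was open and well clear when I handed in.
- **Disagreements and limits:**
  - The side camera alone put the extractor about 4–5 mm off the top camera's estimate in y. I used the top camera plus a fit to the empty bay, and every part went in without catching.
  - The final top view was partly in the arm's shadow.
  - The sign-off reported no verdict.

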